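# Load the frame warmer

### The arm

A 6-joint arm with a two-finger parallel gripper is mounted at the origin on the work surface. World frame = base frame: x ahead of the robot, y to its left, z up, the work surface at z = 0. Lengths are in mm, angles in rad, forces in N, time in s.
With the tool pointing down it reaches from about 300 to 775 mm from the base axis. Payload 14.6 kg.
Tool frame: the origin (TCP) lies on the centre line of the jaws, within the pads' length; the fingertips stand manip.tcp_to_tips ahead of it and the grasp point (between the pads) lies 5 mm behind it (manip.tcp_to_tips is the distance from the TCP to the fingertips, in mm); z points along the fingers, y is the direction in which the jaws open and shut (so a half turn about z gives the same grasp; the last joint's range is limited). The gripper opens to 94 mm and grips with 3 to 60 N. Pads are 16 mm wide; open, the fingers measure 119 mm over their backs; the gripper's body (75 mm by 177 mm) begins 78 mm behind the grasp point.
Start: joints at [-0.067, 0.3, 1.521, -0, 1.321, -0.067], TCP at [549.99, -0.002, 192.146] pointing down, gripper open.
Joint ranges: [-3.03, 3.03], [-0.79, 2.21], [0.23, 2.52], [-1.04, 4.18], [0, 3.07], [-2.55, 2.55]. Speed limits (rad/s): [2.22, 2.22, 2.57, 3.14, 3.14, 3.14].

### API

Orientations are given as [roll, pitch, yaw] about the fixed x, y, z axes, in that order (R = Rz(yaw) Ry(pitch) Rx(roll)).
In Python, from cell import manip, optics, workorder gives the robot as it stands. The module is installed in compiled form; this text tells all that it offers.
- The arm moves only by the tool jog_arm, never from a script. Its argument "deltas" is text: rows parted by semicolons, each of 5 numbers parted by spaces: the shift along the tool's x, y, z in mm, then the turn about the tool's z in rad, then the finger opening in mm, from 0 to 94. In form: tx ty tz twist grip; .... A call has exactly 10 rows; each row is the pose to reach, as a shift and turn from the pose commanded when the call began, along the tool's axes at that moment; what a row does not reach only later rows make up. A row lasts 1/8 s, in which the tool goes at most 62.5 mm and 10.7 degrees, less where a joint would pass 70% of its speed; a pose out of reach is approached as far as the arm can. A call with a gripper value outside its range is refused whole. The fingers move at their own pace and stop on an object; "squeeze" is the grip in N (left out, the last holds). Time passes only in rows, so rows that repeat a pose let the fingers close, or fill a call up. It gives the time, the measured TCP pose, the force and the opening at its end, in the units of the state.
- manip.read_state(): the state, without advancing time (a new reading comes with each control period).
- optics.camera(name): name is "scene" or "side" or "wrist"; returns (picture, depth): 400x640x3 uint8, red, green, blue; 400x640 float32, mm along the optical axis (not along the pixel's ray), 0 where there is no reading.
- optics.get_calibration(name): a dict with "intrinsics" (3x3 intrinsics, pixels), "dist_coeffs" ([k1, k2, p1, p2, k3] as OpenCV has them; the pictures are not rectified), "R" (3x3) and "t" (3): a world point X has camera coordinates R X + t; the wrist camera has in their place "hand_eye" (4x4, takes a point from camera to tool coordinates, whose origin is the TCP and whose axes are the flange's). Camera axes: x right, y down, z forward; pixel columns grow to the right and rows downward; lengths in mm; the calibration is good to about 2 mm. A picture is of the moment at which its call begins: read the wrist's pose just before it. get_calibration takes no time and is no camera call.
- workorder.sign_off(): hands the job in, once; it reports no verdict.
The state is a dict: "clock": time; "joints": joint angles; "qd": joint speeds; "effort": joint torques, N m; "eef_pos": TCP position; "eef_rot": TCP orientation; "wrist_force": force on the tool from outside, world axes, zero at the start; "moment": the same for the moment, N m; "finger_gap": finger opening in mm.
Only numpy, scipy, OpenCV 4.12 (cv2) and the standard library are available. Lean on these libraries where they do the work, as an engineer would, in place of code of your own. Each camera call takes 0.05 s, during which the arm holds its last target.

### The job

Warm all the brown spectacle frames that stand on the cart: hold the thumb release down and slide the heater's tray fully out until it latches, put every frame in the tray, each on the tray floor, and, again with the release held, slide the tray fully home so that it latches. Then take the locking pin from its stand and push it through the fork and the tray's lug until its head seats, and after that flip the heater's toggle switch on. Do not knock over the screw canister or push the lens away.

Things in the scene. Friction and masses are not known exactly. Their poses are not given: they have to be found in the camera images.
- warmer: the frame warmer: rail with tray, white heater hood at its -y end, fork. Origin on the cart top below the rail's middle; y is the way the tray slides out, x points away from the robot, z up. The hood (y from -250 to -80 mm, x from -95 to 125 mm) has a roof 100 to 165 mm high, open underneath towards +y and the robot. The tray's centre is at y = -89 mm when home.
- tray (a joint): open aluminium tray (168 mm across x 260 mm along the slide outside, walls 4 mm) on a straight level rail: 0 = home, under the hood; 0.178 m = fully out, at its end stop. Takes about 2 N to move. Locked by teeth every 20 mm unless the thumb release is held down at least 6 mm; latches at home and fully out, with 1 mm of play.
- release (a joint): how far the thumb release on the tray's handle is pressed: 0 = up (locked), 0.008 m = fully down; its spring pushes back with 2 N at first, 5 N fully down. Let go between two lock positions it stays partly down. Under 0.003 with the tray at either end means latched.
- release_top (a point): centre of the top of the thumb release: steel button 34 mm (across) x 30 mm (along the slide), 48 mm above the cart top when up, 40 mm (level with the black handle block) when down. Two ridges of the handle, 62 mm high, stand 21 to 29 mm from its centre on either side along the slide: shut fingers between them press the button and push the tray by a ridge. Axes as the warmer's.
- tray_floor (a point): centre of the tray's inner floor (160 mm in x, 252 mm in y), 30 mm above the cart top; axes as the warmer's. Walls rise 16 mm above the floor. The thumb release is 160 mm from here along +y, at the end away from the hood. Fully out, the tray stands clear of the hood by 39 mm; at home 139 mm of it is under the roof.
- fork_top (a point): centre of the upper hole of the fixed steel fork on the tray's robot side, on top of its upper plate, 50 mm above the cart top. Two plates, 44 mm square, 8 mm thick (tops at 28 and 50 mm) with vertical 13 mm holes; the tray's 6 mm lug between them has its 13 mm hole in line only when the tray is home. Axes as the warmer's; the hood begins 107 mm to the -y side.
- pin: the steel locking pin, 68 mm tall, 90 g: shaft 10 mm diameter, 42 mm long with a tapered tip, and a cylindrical head of 26 mm diameter and 26 mm height to hold it by. Origin at the tip, z towards the head. It starts upright in a fixed black stand, 60 mm square and 50 mm high, its head resting on the stand's top (head from 50 to 76 mm).
- pin_collar (a point): centre of the underside of the pin's head, 42 mm above the tip on the pin's axis; level with fork_top when the pin is fully in.
- heater_switch (a joint): the toggle switch on top of the heater hood: 0 = off (leans towards the robot, point -x), 1.0 rad = fully on (leans away). It stays where it is left; about 1 N at the tip moves it.
- heater_switch_tip (a point): centre of the 26 mm steel ball on the toggle's tip, 70 mm from its hinge: off, it is 34 mm to the robot's side (warmer -x) of the hinge; on, 34 mm beyond; 248 mm above the cart top at both, 257 mm midway. It is pushed along the warmer's +x. It stands on a 25 mm high block (70 x 50 mm) on the hood's top, which is 165 mm high.
- canister: bystander: screw-top aluminium canister of frame screws, 60 mm diameter, 75 mm tall; origin at the centre of its underside
- lens: bystander: frosted glass lens, a disc of 68 mm diameter, 7 mm thick, lying on the cart; origin at the centre of its underside
- frame0: a brown horn-effect acetate spectacle frame with its temples folded behind it, standing on its lower rims: 134 mm long (x), 28 mm deep (y), 40 mm high, 50 g. Origin at the centre of its underside. Can be taken from above across the middle (28 mm, bridge and temples between 30 and 40 mm height). None if absent.
- frame0_mid (a point): the middle of frame0, 20 mm above its origin along its own z. None if absent.
- frame1: a brown horn-effect acetate spectacle frame with its temples folded behind it, standing on its lower rims: 134 mm long (x), 28 mm deep (y), 40 mm high, 50 g. Origin at the centre of its underside. Can be taken from above across the middle (28 mm, bridge and temples between 30 and 40 mm height). None if absent.
- frame1_mid (a point): the middle of frame1, 20 mm above its origin along its own z. None if absent.
- frame2: a brown horn-effect acetate spectacle frame with its temples folded behind it, standing on its lower rims: 134 mm long (x), 28 mm deep (y), 40 mm high, 50 g. Origin at the centre of its underside. Can be taken from above across the middle (28 mm, bridge and temples between 30 and 40 mm height). None if absent.
- frame2_mid (a point): the middle of frame2, 20 mm above its origin along its own z. None if absent.
- frame3: a brown horn-effect acetate spectacle frame with its temples folded behind it, standing on its lower rims: 134 mm long (x), 28 mm deep (y), 40 mm high, 50 g. Origin at the centre of its underside. Can be taken from above across the middle (28 mm, bridge and temples between 30 and 40 mm height). None if absent.
- frame3_mid (a point): the middle of frame3, 20 mm above its origin along its own z. None if absent.

How it is judged (in metres and radians):
On the way, in this order (a step that is already met when the one before it is completed fails the run):
1. the tray is fully out and latched, the release let up (value of joint tray above 0.172 m and value of joint release below 0.003 m), for 0.2 s.
2. every frame lies in the tray, let go and at rest, with the tray still out (value of joint tray above 0.172 m and x of frame0_mid in the frame of tray_floor between -0.06 and 0.06 m and y of frame0_mid in the frame of tray_floor between -0.12 and 0.12 m and z of frame0_mid in the frame of tray_floor between 0 and 0.035 m and x of frame1_mid in the frame of tray_floor between -0.06 and 0.06 m and y of frame1_mid in the frame of tray_floor between -0.12 and 0.12 m and z of frame1_mid in the frame of tray_floor between 0 and 0.035 m and x of frame2_mid in the frame of tray_floor between -0.06 and 0.06 m and y of frame2_mid in the frame of tray_floor between -0.12 and 0.12 m and z of frame2_mid in the frame of tray_floor between 0 and 0.035 m and x of frame3_mid in the frame of tray_floor between -0.06 and 0.06 m and y of frame3_mid in the frame of tray_floor between -0.12 and 0.12 m and z of frame3_mid in the frame of tray_floor between 0 and 0.035 m and linear speed of each of frame0, frame1, frame2, frame3 below 0.03 m/s and contact force between the fingers and frame0 below 0.1 N and contact force between the fingers and frame1 below 0.1 N and contact force between the fingers and frame2 below 0.1 N and contact force between the fingers and frame3 below 0.1 N), for 0.3 s.
3. the tray is home and latched, the release let up (value of joint tray below 0.005 m and value of joint release below 0.003 m), for 0.2 s.
4. the pin is seated through fork and lug (horizontal distance between pin_collar and fork_top below 0.005 m and z of pin_collar in the frame of fork_top between -0.004 and 0.004 m and angle between pin's own z axis and vertical below 0.12 rad), for 0.2 s.
5. the toggle is on (value of joint heater_switch above 0.8 rad), for 0.2 s.
At the end, for the whole second after the job is handed in: Tray home (under 5 mm), release up (under 3 mm); the middle of every frame inside the tray walls, under 35 mm above its floor, at rest; pin head within 4 mm of seated and 5 mm of centre, tilt under 0.12 rad; toggle past 0.8 rad (all of step 3 and all of step 4 and x of frame0_mid in the frame of tray_floor between -0.06 and 0.06 m and y of frame0_mid in the frame of tray_floor between -0.12 and 0.12 m and z of frame0_mid in the frame of tray_floor between 0 and 0.035 m and x of frame1_mid in the frame of tray_floor between -0.06 and 0.06 m and y of frame1_mid in the frame of tray_floor between -0.12 and 0.12 m and z of frame1_mid in the frame of tray_floor between 0 and 0.035 m and x of frame2_mid in the frame of tray_floor between -0.06 and 0.06 m and y of frame2_mid in the frame of tray_floor between -0.12 and 0.12 m and z of frame2_mid in the frame of tray_floor between 0 and 0.035 m and x of frame3_mid in the frame of tray_floor between -0.06 and 0.06 m and y of frame3_mid in the frame of tray_floor between -0.12 and 0.12 m and z of frame3_mid in the frame of tray_floor between 0 and 0.035 m and linear speed of each of frame0, frame1, frame2, frame3 below 0.03 m/s and value of joint heater_switch above 0.8 rad); the robot touches nothing.
It fails at once if the canister is knocked over (angle between canister's own z axis and vertical above 0.6 rad).
It fails at once if the lens is pushed more than 60 mm away (distance of lens from where it was at the start of the episode above 0.06 m).
Of frame0, frame1, frame2, frame3 only 2 to 4 are there at a start; the rules pass over those that are not, and their reading is None.
At some moment in a run one of frame0, frame1, frame2, frame3 may be knocked a few centimetres aside while the robot is not near it.
It also fails if it takes over 210 s, if anything falls off the work surface, if the arm or the gripper's body presses on something with over 40 N, if the wrist force passes 120 N, or if a joint passes its speed limit or range.

## Working session

There is one attempt and no reset: what is moved stays moved. The work goes in short steps, Python scripts to look and compute and a tool call to move; the robot and the scene stay as the last step left them, time stands still between calls to the robot, and variables do not carry over. Pictures are saved under pics/ and viewed, and the job is handed in when it is done.

Besides the shell and the picture viewer there is one more tool, called after "Emit:" in YAML: its name, and indented under it one key for each argument. jog_arm: Moves the arm, as the interface text tells. Its arguments: {"type":"object","properties":{"deltas":{"type":"string"},"squeeze":{"type":"number"}},"required":["deltas"]}

```bash
ls -la; mkdir -p pics; python3 - <<'E'
from cell import manip, optics, workorder
import cv2, numpy as np
print(manip.read_state()); print(manip.tcp_to_tips)
for n in ["scene","side","wrist"]:
    p,d=optics.camera(n); cv2.imwrite(f"pics/{n}0.png",p[:,:,::-1]); np.save(f"pics/{n}0d.npy",d)
    c=optics.get_calibration(n); print(n,{k:np.round(v,4).tolist() for k,v in c.items()})
E
```

```text
total 12
drwxr-xr-x  3 agent agent 4096 Dec  6 10:56 .
drwxr-xr-x 23 root  root  4096 Dec  6 10:56 ..
drwxr-xr-x  2 agent agent 4096 Dec  6 10:56 pics
{'clock': 0.0, 'joints': array([-6.65951887e-02,  3.00471118e-01,  1.52156577e+00,  2.45672251e-05,
        1.32072983e+00, -6.66140069e-02]), 'qd': array([-0.00106957, -0.00070643, -0.00131913, -0.00222045,  0.00023464,
        0.00080725]), 'effort': array([-1.53750298e-03, -5.31805658e+01, -3.52735734e+01,  7.07558286e-02,
        2.43994006e-02, -4.79655944e-05]), 'eef_pos': array([5.49720081e+02, 2.51552480e-02, 1.91592817e+02]), 'eef_rot': array([-3.14042278e+00, -1.01894441e-04,  1.57080899e+00]), 'wrist_force': array([0.86205703, 0.47441628, 1.10698269]), 'moment': array([ 0.01845349, -0.01360684, -0.01848868]), 'finger_gap': 93.96910876543768}
14.0
scene {'intrinsics': [[392.9922, 0.0, 318.1069], [0.0, 392.9922, 196.7922], [0.0, 0.0, 1.0]], 'dist_coeffs': [-0.0975, 0.0, 0.0, 0.0, 0.0], 'R': [[-0.4603, 0.8877, 0.0031], [0.7075, 0.369, -0.6027], [-0.5362, -0.2752, -0.7979]], 't': [210.6956, -297.1476, 1569.5615]}
side {'intrinsics': [[375.7619, 0.0, 319.2283], [0.0, 375.7619, 197.2753], [0.0, 0.0, 1.0]], 'dist_coeffs': [-0.0522, 0.0, 0.0, 0.0, 0.0], 'R': [[0.8535, -0.521, 0.0013], [-0.3965, -0.6512, -0.6471], [0.338, 0.5518, -0.7624]], 't': [-430.197, 342.3725, 1016.5628]}
wrist {'intrinsics': [[327.3799, 0.0, 325.7095], [0.0, 327.3799, 197.3342], [0.0, 0.0, 1.0]], 'dist_coeffs': [0.0175, 0.0, 0.0, 0.0, 0.0], 'hand_eye': [[0.0003, -0.9639, -0.2663, 77.0978], [1.0, 0.0003, -0.0, 0.5091], [0.0001, -0.2663, 0.9639, -193.0279], [0.0, 0.0, 0.0, 1.0]]}
```

View pics/scene0.png

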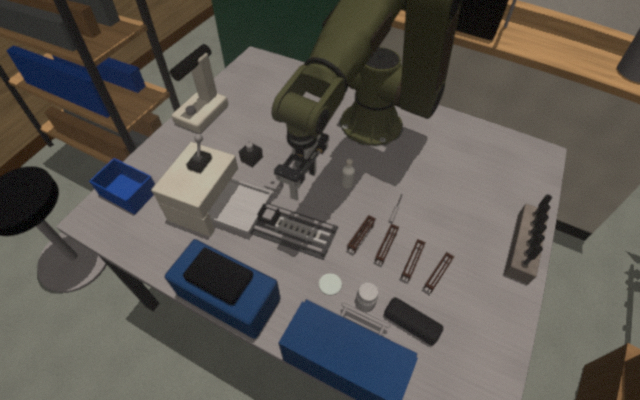

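View pics/side0.png

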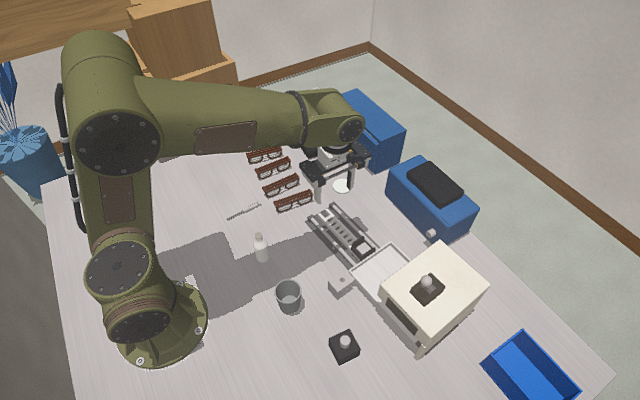

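View pics/wrist0.png

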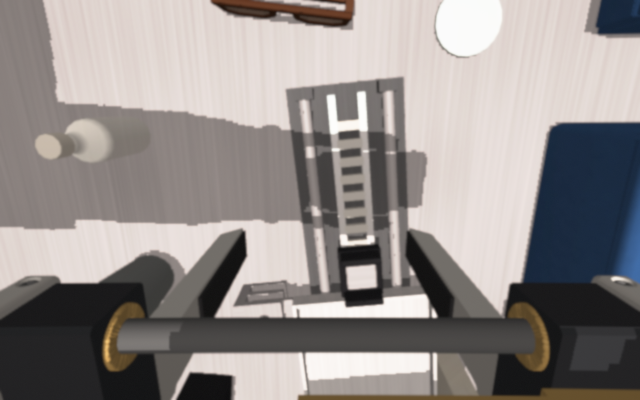

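The scene view shows the warmer with hood around (195,190) and tray handle near (270,215). Four brown frames stand at about (360,233), (387,244), (412,260) and (438,272). The lens is at (330,284) and the canister at (367,295). The pin is in its black stand at (250,153). Next I'll measure these.

```bash
cat > h.py <<'E'
import numpy as np, cv2
from cell import manip, optics, workorder
from scipy.spatial.transform import Rotation as Ro
def cam(n,save=None):
    s=manip.read_state(); p,d=optics.camera(n)
    if save: cv2.imwrite(f"pics/{save}.png",p[:,:,::-1])
    return p,d,ext(n,s)
def ext(n,s=None):
    c=optics.get_calibration(n); K=c["intrinsics"]; D=np.array(c["dist_coeffs"],float)
    if n=="wrist":
        T=np.eye(4); T[:3,:3]=Ro.from_euler("xyz",s["eef_rot"]).as_matrix(); T[:3,3]=s["eef_pos"]
        C=T@c["hand_eye"]; R=C[:3,:3].T; t=-R@C[:3,3]
    else: R=np.array(c["R"]); t=np.array(c["t"])
    return np.array(K),D,R,t
def rays(E,uv):
    K,D,R,t=E; q=cv2.undistortPoints(np.array(uv,float).reshape(-1,1,2),K,D)[:,0]
    d=np.c_[q,np.ones(len(q))]@R; return -R.T@t,d
def plane(E,uv,z):
    o,d=rays(E,uv); return o+d*((z-o[2])/d[:,2])[:,None]
def dep(E,uv,dm):
    o,d=rays(E,uv); uv=np.atleast_2d(np.array(uv)).astype(int)
    return o+d*dm[uv[:,1],uv[:,0]][:,None]
def proj(E,X):
    K,D,R,t=E; return cv2.projectPoints(np.array(X,float).reshape(-1,3),cv2.Rodrigues(R)[0],t,K,D)[0][:,0]
def allxyz(E,dm):
    v,u=np.mgrid[:400,:640]; o,d=rays(E,np.c_[u.ravel(),v.ravel()]); return (o+d*dm.ravel()[:,None]).reshape(400,640,3)
def tri(E1,uv1,E2,uv2):
    o1,d1=rays(E1,[uv1]);o2,d2=rays(E2,[uv2]);d1=d1[0];d2=d2[0]
    A=np.c_[d1,-d2];x=np.linalg.lstsq(A,o2-o1,rcond=None)[0];a=o1+x[0]*d1;b=o2+x[1]*d2
    return (a+b)/2,np.linalg.norm(a-b)
def brown(p,s0=60):
    h=cv2.cvtColor(p,cv2.COLOR_RGB2HSV); return (((h[...,0]<12)|(h[...,0]>172))&(h[...,1]>s0)&(h[...,2]<190)&(h[...,2]>25)).astype(np.uint8)*255
E
python3 - <<'E'
from h import *
for n,c in [("scene",(130,120,480,320)),("side",(220,130,520,380))]:
    p=cv2.imread(f"pics/{n}0.png")[:,:,::-1]; d=np.load(f"pics/{n}0d.npy"); E=ext(n)
    X=allxyz(E,d); m=brown(p); k,l,st,ce=cv2.connectedComponentsWithStats(m)
    for i in range(1,k):
        if st[i,4]>40:
            r=cv2.minAreaRect(np.argwhere(l==i)[:,::-1].astype(np.float32)); P=X[l==i]
            print(n,st[i].tolist(),np.round(np.median(P,0)),np.round(P[:,2].min()),np.round(np.percentile(P[:,2],95)))
    x0,y0,x1,y1=c; im=p[y0:y1,x0:x1,::-1]; im=cv2.resize(im,None,fx=800/im.shape[1],fy=800/im.shape[1],interpolation=cv2.INTER_CUBIC)
    cv2.imwrite(f"pics/{n}0z.png",im); print(im.shape)
    # plane check of table
    for uv in [(450,150),(300,340),(480,200)]: print(uv,dep(E,[uv],d).round(1))
E
```

```text
scene [348, 216, 27, 34, 254] [508. 178.  38.] -4.0 42.0
scene [384, 225, 13, 16, 46] [455. 254.  38.] -0.0 42.0
scene [376, 242, 9, 20, 58] [562. 256.  38.] -3.0 42.0
scene [402, 251, 12, 27, 59] [572. 345.  38.] -4.0 41.0
scene [426, 253, 27, 37, 123] [536. 431.  39.] -2.0 42.0
(457, 800, 3)
(450, 150) [[ -2.5 328.    1. ]]
(300, 340) [[922.2 193.3 159.7]]
(480, 200) [[182.5 488.1   1.6]]
side [246, 146, 36, 15, 174] [520. 433.  38.] 5.0 43.0
side [255, 156, 35, 23, 213] [518. 352.  38.] -5.0 42.0
side [262, 173, 37, 24, 234] [500. 261.  38.] -4.0 42.0
side [274, 189, 39, 22, 242] [503. 177.  38.] -4.0 42.0
(667, 800, 3)
(450, 150) [[1933.1  603.2 -757.2]]
(300, 340) [[ 299.9 -236.6   -1.2]]
(480, 200) [[1761.2  170.5 -747.4]]
```

View pics/scene0z.png

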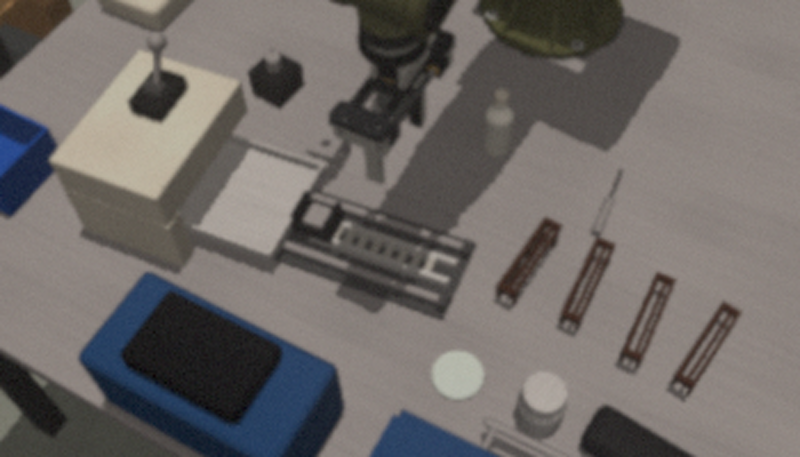

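View pics/side0z.png

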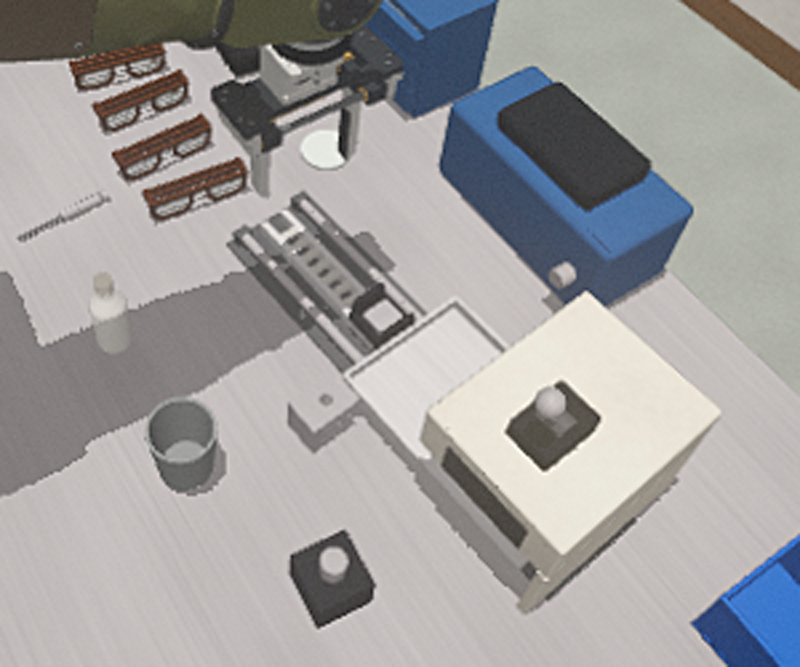

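The side zoom clearly shows the fork hole, button, pin head, toggle ball and hood. In full-frame pixels these are about (342,280), (364,248), (345,339) and (426,281). Next I'll get the warmer pose.

```bash
python3 - <<'E'
from h import *
S={}
for n in ["side","scene"]:
    p=cv2.imread(f"pics/{n}0.png")[:,:,::-1]; d=np.load(f"pics/{n}0d.npy"); E=ext(n); X=allxyz(E,d); S[n]=(p,d,E,X)
es,ec=S["side"][2],S["scene"][2]
for nm,a,b,z in [("button",(364,248.5),(269.6,212.8),48),("pin",(345.3,339.3),(249,145),76),("ball",(426.3,280.8),(198.3,138.4),248),("fork",(342.3,279.6),None,50)]:
    print(nm,plane(es,[a],z).round(1), plane(ec,[b],z).round(1) if b else "", tri(es,a,ec,b) if b else "")
for n in S:
    p,d,E,X=S[n]
    m=(abs(X[...,2]-165)<5)&(p.min(2)>110)&(X[...,1]<0)
    k,l,st,_=cv2.connectedComponentsWithStats(m.astype(np.uint8)); i=1+np.argmax(st[1:,4]); Q=X[l==i]
    r=cv2.minAreaRect(Q[:,:2].astype(np.float32)); print(n,"hood",st[i],r,cv2.boxPoints(r).round(1).tolist(),Q[:,2].mean())
E
```

```text
button [[ 589.8 -115.    48. ]] [[ 588. -106.   48.]] (array([ 588.78633916, -110.41356572,   44.45482204]), np.float64(7.829027562713729))
pin [[ 384.5 -318.1   76. ]] [[ 388.1 -312.4   76. ]] (array([ 385.10988711, -316.16755861,   71.25990492]), np.float64(1.7633361151993185))
ball [[ 567.6 -350.2  248. ]] [[ 566.  -349.2  248. ]] (array([ 566.73188662, -349.68144109,  248.27956847]), np.float64(1.781970792681594))
fork [[ 477.1 -167.7   50. ]]  
side hood [ 379  240  111   98 4915] ((626.542236328125, -343.5725402832031), (222.3287811279297, 171.53195190429688), 5.311367988586426) [[507.8999938964844, -268.5], [523.7999877929688, -439.29998779296875], [745.2000122070312, -418.70001220703125], [729.2999877929688, -247.89999389648438]] 165.53758958934247
scene hood [ 152  142   83   65 2443] ((629.0870361328125, -342.43157958984375), (219.66400146484375, 171.1204071044922), 5.8519487380981445) [[511.1000061035156, -268.5], [528.5999755859375, -438.70001220703125], [747.0999755859375, -416.29998779296875], [729.5999755859375, -246.10000610351562]] 164.29322454242748
```

```bash
cat >> h.py <<'E'
YAW=0.097
WO=np.array([596.6,-180.3,0.])
def W(x,y,z=0):
    c,s=np.cos(YAW),np.sin(YAW); return WO+np.array([c*x-s*y,s*x+c*y,z])
def toW(P):
    c,s=np.cos(YAW),np.sin(YAW); q=np.asarray(P)-WO; return np.array([c*q[0]+s*q[1],-s*q[0]+c*q[1],q[2]])
def go(P,yaw=None):
    s=manip.read_state(); R=Ro.from_euler("xyz",s["eef_rot"]).as_matrix()
    y=np.arctan2(R[1,0],R[0,0])  # tool x heading
    d=np.asarray(P)-s["eef_pos"]; c,sn=np.cos(y),np.sin(y)
    t=np.array([c*d[0]+sn*d[1], sn*d[0]-c*d[1], -d[2]])
    tw=0 if yaw is None else -((yaw-y+np.pi)%(2*np.pi)-np.pi)
    print("delta",t.round(1),"twist",round(tw,3),"at",s["eef_pos"].round(1),"head",round(y,3),"gap",round(s["finger_gap"],1),"F",s["wrist_force"].round(1),"t",round(s["clock"],2),"j6",round(s["joints"][5],2))
E
python3 - <<'E'
from h import *
s=manip.read_state(); E=ext("wrist",s)
print(plane(E,[(362,276)],48), "exp",W(0,71,48))
for n,uvs in [("lens",(330,284)),("can",(367,291))]: print(n,plane(ext("scene"),[uvs],7 if n=="lens" else 75).round(0))
go(W(0,71,110),np.pi/2+YAW)
E
```

```text
[[ 591.60898359 -109.02903864   48.        ]] exp [ 589.72379488 -109.63375768   48.        ]
lens [[700. 165.   7.]]
can [[701. 275.  75.]]
delta [-109.7   39.9   81.7] twist -0.097 at [549.8   0.  191.7] head 1.571 gap 93.5 F [ 0.3 -1.2 -0.1] t 0.15 j6 -0.07
```

Emit:
jog_arm:
  deltas: "-20 8 0 -0.03 60; -40 16 0 -0.06 20; -60 24 15 -0.097 0; -80 32 35 -0.097 0; -100 40 55 -0.097 0; -110 40 75 -0.097 0; -110 40 82 -0.097 0; -110 40 82 -0.097 0; -110 40 82 -0.097 0; -110 40 82 -0.097 0"

```text
clock: 1.4
eef_pos: [590.3, -109.7, 110.9]
eef_rot: [3.141, 0.0, 1.668]
wrist_force: [0.0, 0.2, -0.8]
finger_gap: 0.7
```

```bash
python3 - <<'E'
from h import *
p,d,E=cam("wrist","w1"); go(W(0,71,70),np.pi/2+YAW)
E
```

```text
delta [ 0.2 -0.5 40.8] twist 0.0 at [ 590.2 -109.8  110.8] head 1.668 gap 0.5 F [ 0.1 -0.2 -0.2] t 1.45 j6 -0.34
```

View pics/w1.png

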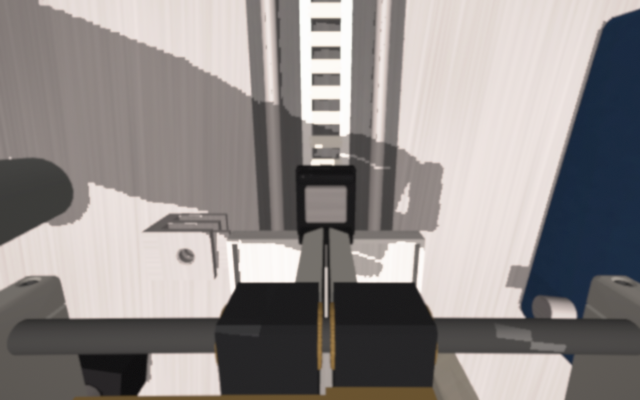

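The button is at (326,205) and the fork hole at (186,256). The fingers stand over the handle, aligned with the rail.

```bash
python3 - <<'E'
from h import *
E=ext("wrist",manip.read_state())
for nm,uv,z in [("button",(326,205),48),("fork",(186,256),50),("railL",(272,100),20),("railR",(381,100),20),("railL",(280,220),20),("railR",(371,220),20)]:
    P=plane(E,[uv],z)[0]; print(nm,P.round(1),toW(P).round(1))
E
```

```text
button [ 591.  -109.8   48. ] [ 1.2 70.7 48. ]
fork [ 477.9 -165.3   50. ] [-116.7   26.4   50. ]
railL [538.4 -32.1  20. ] [-43.6 153.2  20. ]
railR [628.3 -23.3  20. ] [ 46.8 153.2  20. ]
railL [ 551.3 -136.6   20. ] [-40.9  47.9  20. ]
railR [ 634.3 -128.5   20. ] [42.5 47.9 20. ]
```

Emit:
jog_arm:
  deltas: "0 0 10 0 0; 0 0 20 0 0; 0 0 30 0 0; 0 0 40 0 0; 0 0 45 0 0; 0 0 49 0 0; 0 0 52 0 0; 0 0 54 0 0; 0 0 55 0 0; 0 0 55 0 0"

```text
clock: 2.7
eef_pos: [590.0, -110.0, 55.2]
eef_rot: [3.141, 0.0, 1.668]
wrist_force: [-0.1, 0.0, -0.3]
finger_gap: 0.4
```

```bash
python3 - <<'E'
from h import *
p,d,E=cam("wrist","w2"); cv2.imwrite("pics/w2z.png",cv2.resize(p[150:330,200:450,::-1],None,fx=3,fy=3))
p,d,E=cam("side","s2"); cv2.imwrite("pics/s2z.png",cv2.resize(p[180:300,300:450,::-1],None,fx=5,fy=5,interpolation=cv2.INTER_CUBIC))
for i in range(3):
    s=manip.read_state(); print(s["wrist_force"],s["effort"])
E
```

```text
[-0.9145306  -1.12187974  0.0232614 ] [-1.54893052e-03 -6.29449654e+01 -3.13926673e+01  5.71609265e-02
  3.81622848e-02 -2.25454215e-05]
[-0.9145306  -1.12187974  0.0232614 ] [-1.54893052e-03 -6.29449654e+01 -3.13926673e+01  5.71609265e-02
  3.81622848e-02 -2.25454215e-05]
[-0.9145306  -1.12187974  0.0232614 ] [-1.54893052e-03 -6.29449654e+01 -3.13926673e+01  5.71609265e-02
  3.81622848e-02 -2.25454215e-05]
```

View pics/w2z.png

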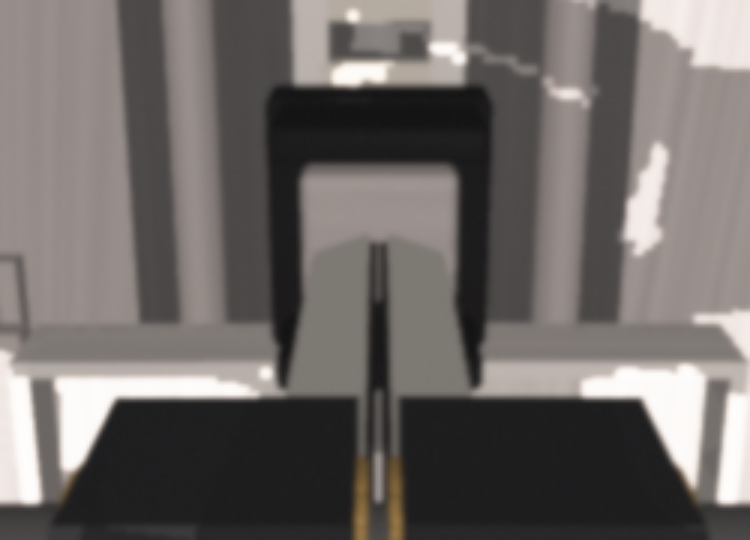

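View pics/s2z.png

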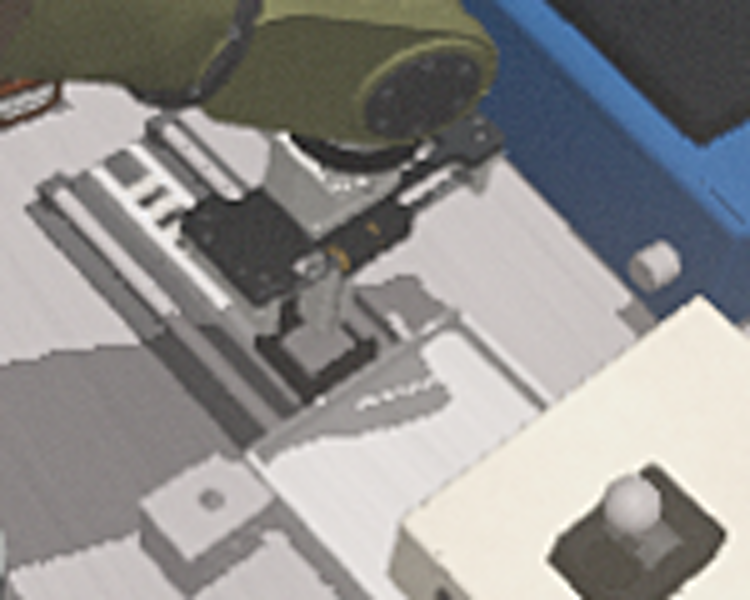

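Emit:
jog_arm:
  deltas: "0 0 0.5 0 0; 0 0 1 0 0; 0 0 1.5 0 0; 0 0 2 0 0; 0 0 2.5 0 0; 0 0 3 0 0; 0 0 3 0 0; 0 0 3 0 0; 0 0 3 0 0; 0 0 3 0 0"

```text
clock: 4.05
eef_pos: [590.0, -110.0, 52.2]
eef_rot: [3.142, -0.0, 1.668]
wrist_force: [-0.3, 0.2, 0.8]
finger_gap: 0.3
```

Emit:
jog_arm:
  deltas: "0 0 0.5 0 0; 0 0 1 0 0; 0 0 1.5 0 0; 0 0 2 0 0; 0 0 2 0 0; 0 0 2 0 0; 0 0 2 0 0; 0 0 2 0 0; 0 0 2 0 0; 0 0 2 0 0"

```text
clock: 5.3
eef_pos: [590.0, -110.0, 50.2]
eef_rot: [-3.142, -0.0, 1.668]
wrist_force: [0.4, 0.3, -0.8]
finger_gap: 0.2
```

```bash
python3 - <<'E'
from h import *
p,d,E=cam("wrist","w3"); cv2.imwrite("pics/w3z.png",cv2.resize(p[150:330,200:450,::-1],None,fx=3,fy=3))
X=allxyz(E,d)
for v in (200,204,208,212,216,220,226,232,236): print(v,X[v,310].round(1),X[v,340].round(1),X[v,318].round(1))
E
```

```text
200 [579.  -85.2  63.2] [596.1 -83.6  62.9] [583.6 -84.9  62.7]
204 [579.2 -87.7  62.6] [596.4 -86.2  62.3] [583.8 -87.4  62.4]
208 [583.  -33.2 243.2] [598.1 -94.5  42.8] [584.1 -95.8  43. ]
212 [579.3 -97.2  48.5] [598.  -95.5  48.2] [584.3 -97.   47.5]
216 [579.6 -99.6  49.2] [598.3 -98.1  48.3] [584.6 -99.3  48.7]
220 [ 579.8 -102.5   48.3] [ 598.6 -100.8   47.9] [ 584.8 -102.    48.3]
226 [ 580.1 -106.5   48.3] [ 599.  -104.5   48.8] [ 585.2 -106.3   47.5]
232 [ 580.7 -101.9   70.1] [ 597.6 -100.4   69.7] [ 585.2 -101.4   70.3]
236 [ 581.  -102.1   75.6] [ 597.4 -100.5   75.5] [ 585.4 -101.3   76.5]
```

View pics/w3z.png

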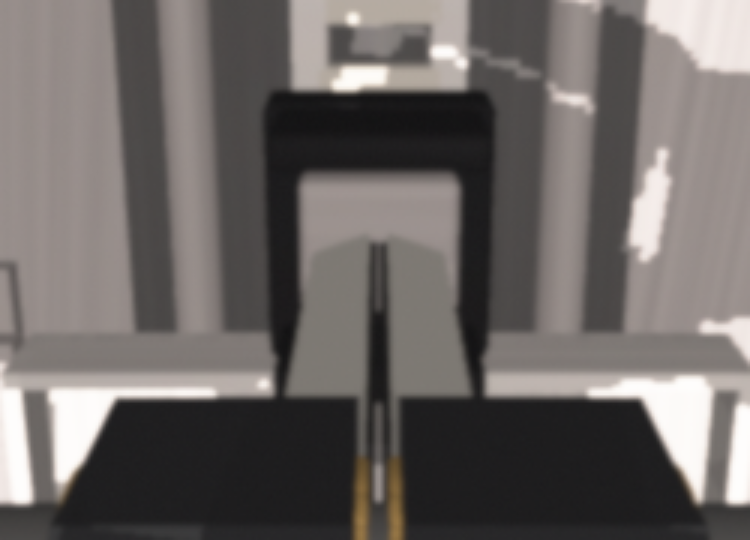

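```bash
python3 - <<'E'
from h import *
p,d,E=cam("side"); s=manip.read_state()
im=cv2.resize(p[200:280,320:420,::-1],None,fx=8,fy=8,interpolation=cv2.INTER_CUBIC)
for z,c in [(0,(0,0,255)),(-14,(0,255,0)),(12,(255,0,0))]:
    q=(proj(E,[s["eef_pos"]+[0,0,z]])[0]-[320,200])*8+4; cv2.circle(im,tuple(q.astype(int).tolist()),5,c,1); print(z,q)
cv2.imwrite("pics/s3z.png",im)
p,d,E=cam("scene"); q=proj(E,[s["eef_pos"]])[0]; print(q)
u,v=int(q[0]),int(q[1]); cv2.imwrite("pics/c3z.png",cv2.resize(p[v-40:v+40,u-50:u+50,::-1],None,fx=8,fy=8,interpolation=cv2.INTER_CUBIC))
E
```

```text
0 [349.11355184 378.79759083]
-14 [345.71101024 399.11929647]
12 [352.08121948 361.06306938]
[268.13597609 212.39376255]
```

View pics/s3z.png

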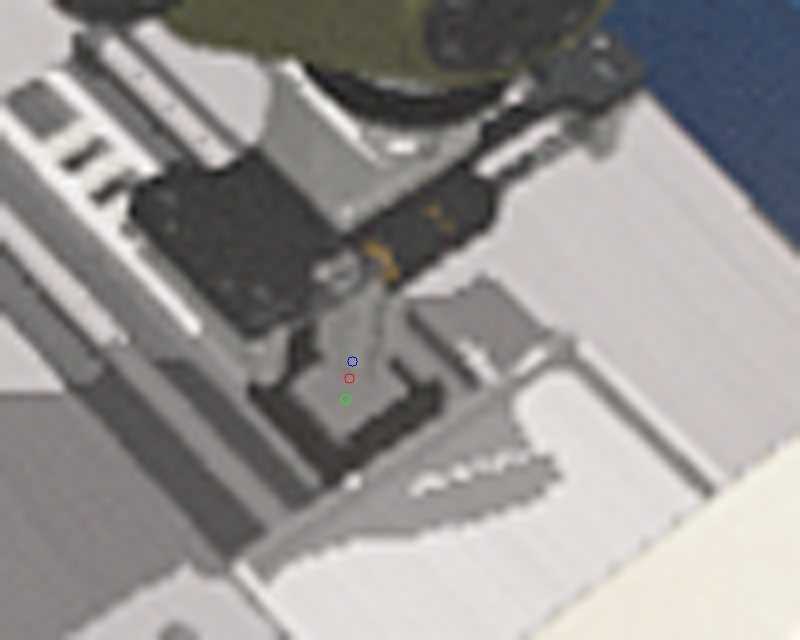

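View pics/c3z.png

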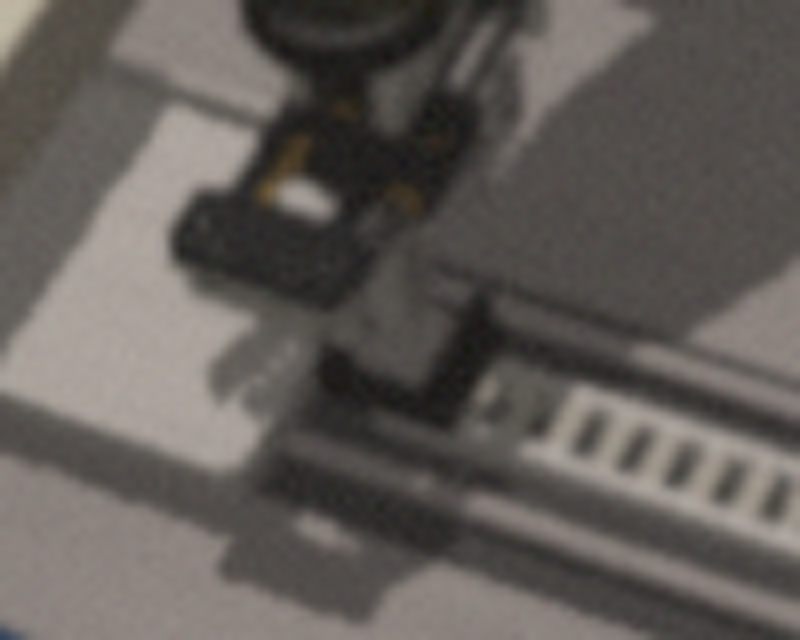

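The depth still reads the button top at 48 mm with the TCP at 50, so the fingertips are not 14 mm ahead of the TCP. I'll feel downward for contact.

Emit:
jog_arm:
  deltas: "0 0 0.5 0 0; 0 0 1 0 0; 0 0 1.5 0 0; 0 0 2 0 0; 0 0 2.5 0 0; 0 0 3 0 0; 0 0 3.5 0 0; 0 0 4 0 0; 0 0 4 0 0; 0 0 4 0 0"

```text
clock: 6.7
eef_pos: [590.0, -110.0, 46.2]
eef_rot: [3.142, 0.0, 1.668]
wrist_force: [-0.2, -0.0, 0.7]
finger_gap: 0.7
```

Emit:
jog_arm:
  deltas: "0 0 0.5 0 0; 0 0 1 0 0; 0 0 1.5 0 0; 0 0 2 0 0; 0 0 2.5 0 0; 0 0 3 0 0; 0 0 3.5 0 0; 0 0 4 0 0; 0 0 4 0 0; 0 0 4 0 0"

```text
clock: 7.95
eef_pos: [590.0, -110.0, 42.2]
eef_rot: [3.142, -0.0, 1.668]
wrist_force: [-0.3, -0.1, 0.8]
finger_gap: 0.4
```

```bash
python3 - <<'E'
from h import *
p,d,E=cam("wrist","w4"); cv2.imwrite("pics/w4z.png",cv2.resize(p[150:330,200:450,::-1],None,fx=3,fy=3))
X=allxyz(E,d)
for v in range(196,250,3): print(v,X[v,310].round(1),X[v,318].round(1))
E
```

```text
196 [578.9 -82.1  57.8] [583.4 -81.8  57.5]
199 [579.1 -82.7  62. ] [583.5 -82.3  61.9]
202 [579.3 -84.2  62.6] [583.7 -84.   61.7]
205 [579.4 -85.9  62.7] [583.8 -85.4  63. ]
208 [579.6 -87.6  62.7] [584.  -87.3  62.4]
211 [579.7 -89.8  61.3] [584.1 -89.2  61.7]
214 [579.6 -96.   47.9] [584.4 -95.9  47. ]
217 [579.8 -97.8  48.3] [584.5 -96.8  49.8]
220 [579.9 -99.8  48.1] [584.7 -99.2  48.6]
223 [ 580.1 -101.5   48.7] [ 584.9 -101.4   47.7]
226 [ 580.3 -103.6   48.1] [ 585.1 -102.9   48.7]
229 [ 580.4 -105.3   48.8] [ 585.1 -101.2   58.3]
232 [ 580.8 -101.8   62.5] [ 585.3 -101.4   62.5]
235 [ 581.  -102.3   65.7] [ 585.4 -101.5   66.7]
238 [ 581.2 -101.9   70.8] [ 585.5 -101.5   70.8]
241 [ 581.4 -101.6   75.7] [ 585.5 -101.2   75.6]
244 [ 581.5 -101.4   79.9] [ 585.6 -101.    80. ]
247 [ 581.7 -101.9   82.5] [ 585.7 -101.7   82.2]
```

View pics/w4z.png

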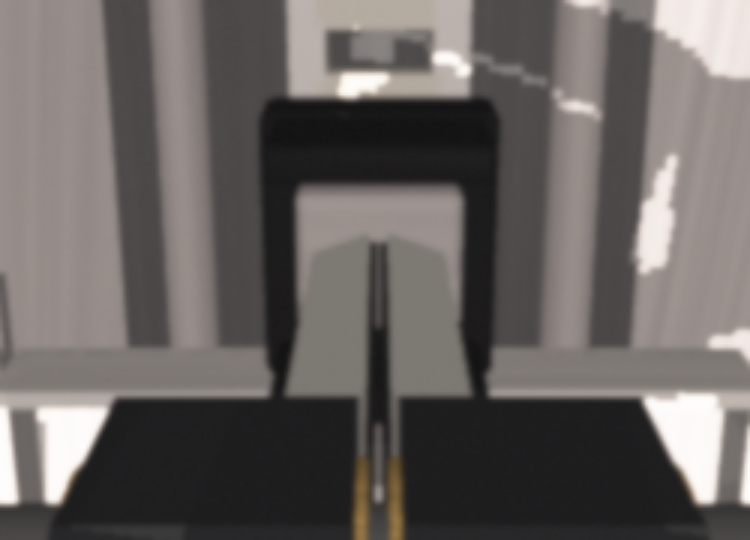

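Emit:
jog_arm:
  deltas: "0 0 0.5 0 0; 0 0 1 0 0; 0 0 1.5 0 0; 0 0 2 0 0; 0 0 2.5 0 0; 0 0 3 0 0; 0 0 3.5 0 0; 0 0 4 0 0; 0 0 4 0 0; 0 0 4 0 0"

```text
clock: 9.25
eef_pos: [590.0, -110.0, 38.2]
eef_rot: [3.142, 0.0, 1.668]
wrist_force: [0.9, -0.8, 0.3]
finger_gap: 0.8
```

```bash
python3 - <<'E'
from h import *
p,d,E=cam("wrist","w5"); cv2.imwrite("pics/w5z.png",cv2.resize(p[150:330,200:450,::-1],None,fx=3,fy=3))
X=allxyz(E,d)
for v in range(214,250,3): print(v,X[v,310].round(1),X[v,318].round(1))
print(manip.read_state()["wrist_force"])
p,d,E=cam("side"); s=manip.read_state()
im=cv2.resize(p[200:280,320:420,::-1],None,fx=8,fy=8,interpolation=cv2.INTER_CUBIC)
cv2.imwrite("pics/s5z.png",im)
E
```

```text
214 [579.6 -95.9  44.5] [584.4 -95.7  43.6]
217 [579.9 -96.4  48.3] [584.6 -96.1  48. ]
220 [580.  -98.2  48.6] [584.7 -97.7  48.6]
223 [ 580.2 -100.    48.9] [584.9 -99.4  49.2]
226 [ 580.3 -102.3   47.7] [ 585.1 -101.9   47.5]
229 [ 580.5 -104.    48.3] [ 585.2 -101.6   53.1]
232 [ 580.8 -102.1   57.7] [ 585.3 -101.6   57.9]
235 [ 581.  -101.5   63.6] [ 585.4 -101.2   63.3]
238 [ 581.2 -101.9   66.9] [ 585.5 -101.3   67.3]
241 [ 581.4 -101.7   71.5] [ 585.6 -101.8   70.3]
244 [ 581.6 -101.8   75.2] [ 585.7 -101.5   74.8]
247 [ 581.7 -102.    78.4] [ 585.7 -101.3   79.1]
[ 0.0986841  -0.28953876 -0.76828867]
```

View pics/s5z.png

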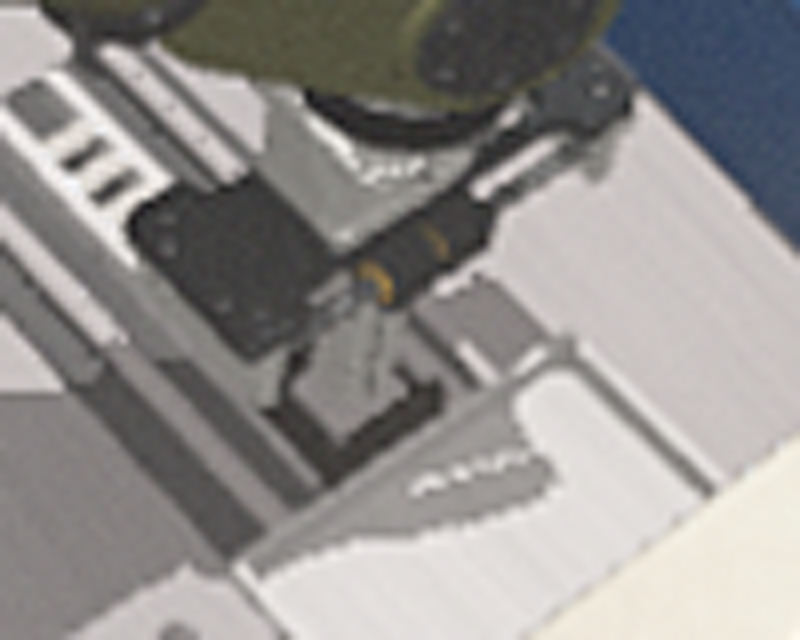

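Emit:
jog_arm:
  deltas: "0 0 1 0 0; 0 0 2 0 0; 0 0 3 0 0; 0 0 4 0 0; 0 0 5 0 0; 0 0 6 0 0; 0 0 7 0 0; 0 0 7 0 0; 0 0 7 0 0; 0 0 7 0 0"

```text
clock: 10.6
eef_pos: [590.0, -110.0, 31.2]
eef_rot: [3.141, 0.0, 1.668]
wrist_force: [-0.9, 0.8, 2.4]
finger_gap: 0.4
```

```bash
python3 - <<'E'
from h import *
p,d,E=cam("wrist","w6")
X=allxyz(E,d)
for v in range(214,250,3): print(v,X[v,310].round(1),X[v,318].round(1))
print(manip.read_state()["wrist_force"])
E
```

```text
214 [580.1 -87.2  63.1] [584.2 -87.1  62.3]
217 [580.2 -89.1  62.5] [584.4 -88.7  62.6]
220 [580.1 -96.9  45.1] [584.7 -96.8  44.3]
223 [580.2 -98.8  44.9] [584.9 -98.1  45.6]
226 [ 580.4 -100.9   44.2] [585.  -99.9  45.8]
229 [ 580.6 -102.6   44.7] [ 585.2 -101.3   46.9]
232 [ 580.8 -102.    50.9] [ 585.3 -101.9   50.2]
235 [ 581.  -101.8   55.9] [ 585.4 -101.3   56.1]
238 [ 581.2 -101.7   60.4] [ 585.5 -101.4   60.1]
241 [ 581.4 -101.9   63.9] [ 585.6 -101.4   64.1]
244 [ 581.6 -101.8   68.1] [ 585.7 -101.2   68.5]
247 [ 581.7 -102.    71.3] [ 585.7 -101.1   72.5]
[-1.21676948  0.20798906  2.3875598 ]
```

The button moves with the tips now, so the tips are 14 mm behind the reported TCP. Next I'll press it fully and start sliding.

Emit:
jog_arm:
  deltas: "0 0 2 0 0; 0 0 4 0 0; 0 0 4.7 0 0; 0 0 4.7 0 0; 5 0 4.7 0 0; 10 0 4.7 0 0; 14 0 4.7 0 0; 20 0 4.7 0 0; 28 0 4.7 0 0; 36 0 4.7 0 0"

```text
clock: 11.9
eef_pos: [586.6, -74.5, 27.0]
eef_rot: [3.141, 0.001, 1.668]
wrist_force: [-2.3, -1.8, 9.7]
finger_gap: 0.3
```

Emit:
jog_arm:
  deltas: "12 0 0 0 0; 24 0 0 0 0; 36 0 0 0 0; 48 0 0 0 0; 60 0 0 0 0; 72 0 0 0 0; 84 0 0 0 0; 96 0 0 0 0; 108 0 0 0 0; 120 0 0 0 0"

```text
clock: 13.15
eef_pos: [574.9, 45.2, 26.9]
eef_rot: [3.141, 0.001, 1.668]
wrist_force: [-3.4, -3.4, 10.5]
finger_gap: 0.7
```

Emit:
jog_arm:
  deltas: "8 0 0 0 0; 16 0 0 0 0; 24 0 0 0 0; 29 0 0 0 0; 31 0 0 0 0; 33 0 0 0 0; 34 0 0 0 0; 35 0 0 0 0; 36 0 0 0 0; 36 0 0 0 0"

```text
clock: 14.4
eef_pos: [572.3, 79.0, 27.0]
eef_rot: [3.14, 0.003, 1.667]
wrist_force: [2.0, -15.4, 7.3]
finger_gap: 0.2
```

```bash
python3 - <<'E'
from h import *
s=manip.read_state(); print(toW(s["eef_pos"]),s["wrist_force"])
E
```

```text
[  0.93446489 260.42661564  27.00310891] [  1.99857585 -15.36222505   7.31745957]
```

Emit:
jog_arm:
  deltas: "-1 0 0 0 0; -2 0 0 0 0; -2 0 -3 0 0; -2 0 -8 0 0; -2 0 -14 0 0; -2 0 -24 0 0; -2 0 -40 0 0; -2 0 -60 0 0; -2 0 -80 0 0; -2 0 -100 0 0"

```text
clock: 15.65
eef_pos: [571.7, 79.5, 128.4]
eef_rot: [3.141, -0.0, 1.668]
wrist_force: [0.2, -0.7, 0.2]
finger_gap: 0.7
```

```bash
python3 - <<'E'
from h import *
p,d,E=cam("wrist","w7"); X=allxyz(E,d)
go(W(0,249,150))
p2,d2,E2=cam("scene","c7"); X2=allxyz(E2,d2)
m=brown(p2); k,l,st,ce=cv2.connectedComponentsWithStats(cv2.dilate(m,np.ones((3,3))))
for i in range(1,k):
    if st[i,4]>60:
        q=X2[(l==i)&(m>0)]; q=q[abs(q[:,2]-38)<6]; r=cv2.minAreaRect(q[:,:2].astype(np.float32)); print(st[i].tolist(),r,q[:,2].mean())
E
```

```text
delta [-12.   -1.4 -18.9] twist 0 at [572.7  79.6 131.1] head 1.668 gap 0.3 F [ 1.1 -0.2  2.8] t 15.7 j6 -0.02
[71, 14, 12, 25, 91] ((0.0, 0.0), (0.0, 0.0), 0.0) nan
[182, 23, 13, 13, 70] ((0.0, 0.0), (0.0, 0.0), 0.0) nan
[156, 34, 24, 17, 107] ((14.537720680236816, -1082.839599609375), (9.0512056350708, 0.0), -98.57304382324219) 39.09033539035329
[128, 50, 29, 19, 159] ((0.0, 0.0), (0.0, 0.0), 0.0) nan
[32, 136, 13, 14, 62] ((0.0, 0.0), (0.0, 0.0), 0.0) nan
[15, 147, 14, 16, 92] ((0.0, 0.0), (0.0, 0.0), 0.0) nan
[0, 159, 23, 19, 154] ((0.0, 0.0), (0.0, 0.0), 0.0) nan
[347, 215, 29, 36, 439] ((511.7034912109375, 178.7432098388672), (26.744029998779297, 131.60601806640625), 84.99313354492188) 38.38456555246751
[375, 224, 24, 38, 412] ((509.2611999511719, 263.14495849609375), (133.36553955078125, 25.01996612548828), 0.7011476159095764) 38.4957768688468
[401, 239, 25, 40, 391] ((524.5357055664062, 354.29364013671875), (24.593122482299805, 135.8238067626953), 89.37155151367188) 38.032182083436915
[425, 252, 29, 39, 445] ((528.2485961914062, 436.75390625), (24.6307373046875, 134.68751525878906), 79.18094635009766) 39.03851595158941
[603, 353, 15, 8, 62] ((0.0, 0.0), (0.0, 0.0), 0.0) nan
[606, 362, 21, 12, 119] ((0.0, 0.0), (0.0, 0.0), 0.0) nan
[591, 375, 15, 14, 89] ((0.0, 0.0), (0.0, 0.0), 0.0) nan
[624, 378, 16, 22, 186] ((0.0, 0.0), (0.0, 0.0), 0.0) nan
[602, 382, 16, 18, 130] ((0.0, 0.0), (0.0, 0.0), 0.0) nan
[577, 384, 19, 16, 167] ((0.0, 0.0), (0.0, 0.0), 0.0) nan<stdin>:8: RuntimeWarning: Mean of empty slice.
  ret = ret.dtype.type(ret / rcount)
```

View pics/w7.png

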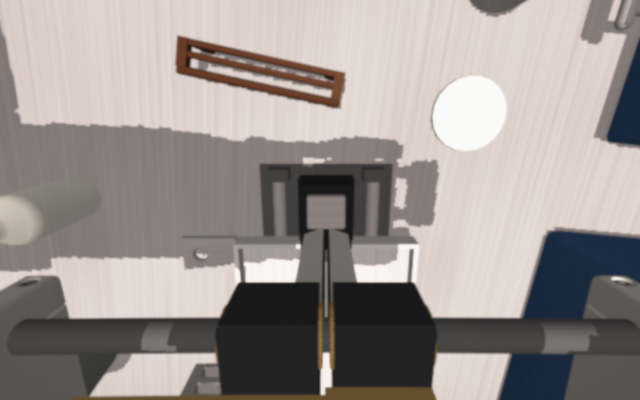

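View pics/c7.png

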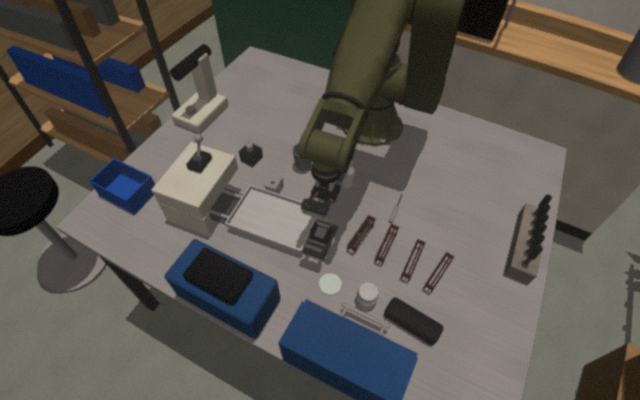

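The tray is out: the button is at (326,212) in the wrist view, and the nearest frame is at (260,72). I'll check the button height and the nearest frame's pose.

```bash
cat >> h.py <<'E'
def frames(E,p,ztop=40,amin=400):
    m=cv2.morphologyEx(brown(p),cv2.MORPH_CLOSE,np.ones((7,7))); k,l,st,ce=cv2.connectedComponentsWithStats(m); out=[]
    for i in range(1,k):
        if st[i,4]<amin: continue
        uv=np.argwhere(l==i)[:,::-1].astype(float); q=plane(E,uv,ztop)[:,:2]
        (c,(a,b),th)=cv2.minAreaRect(q.astype(np.float32))
        if a<b: a,b,th=b,a,th+90
        th=(th+90)%180-90
        out.append((np.round(c,1),round(a,1),round(b,1),round(np.deg2rad(th),3),st[i].tolist()))
    return out
E
python3 - <<'E'
from h import *
p,d,E=cam("wrist"); X=allxyz(E,d); print(X[206:218,318:334,2].mean())
P=plane(E,[(326,212)],48)[0]; print(toW(P))
for f in frames(E,p): print(f)
E
```

```text
49.98795857927215
[  2.40565652 248.72028652  48.        ]
(array([509.8, 177.2]), 133.8, 27.3, np.float64(-0.104), [175, 37, 168, 70, 4527])
```

```bash
python3 - <<'E'
from h import *
go([510,177.5,60],np.pi-0.104)
E
```

```text
delta [103.7 -52.3  67.9] twist -1.37 at [572.1  79.4 127.9] head 1.668 gap 0.5 F [-0.2  0.2 -0.8] t 15.8 j6 -0.02
```

Emit:
jog_arm:
  deltas: "0 0 0 -0.18 20; 20 -10 0 -0.36 40; 40 -20 0 -0.54 60; 60 -30 0 -0.72 60; 80 -40 10 -0.9 60; 104 -52 25 -1.08 60; 104 -52 45 -1.26 60; 104 -52 60 -1.37 60; 104 -52 68 -1.37 60; 104 -52 68 -1.37 60"

```text
clock: 17.05
eef_pos: [509.5, 177.5, 57.9]
eef_rot: [-3.141, -0.001, 3.035]
wrist_force: [-0.6, 0.4, -0.4]
finger_gap: 59.8
```

```bash
python3 - <<'E'
from h import *
p,d,E=cam("wrist","w8"); 
for f in frames(E,p): print(f)
go([510,177.5,4],np.pi-0.104)
E
```

```text
(array([506.4, 256.7]), 133.1, 35.9, np.float64(-0.002), [414, 103, 58, 193, 7678])
(array([521.4, 341.5]), 134.1, 50.3, np.float64(-0.022), [531, 111, 95, 193, 10384])
(array([509.5, 177.3]), 133.1, 26.9, np.float64(-0.105), [305, 124, 43, 186, 4841])
(array([550. , 384.4]), 45.8, 9.8, np.float64(0.134), [624, 217, 16, 61, 527])
delta [-0.2 -0.  54.5] twist -0.002 at [509.8 177.6  58.5] head 3.036 gap 60.0 F [ 0.5 -0.4 -0.1] t 17.1 j6 -1.2
```

View pics/w8.png

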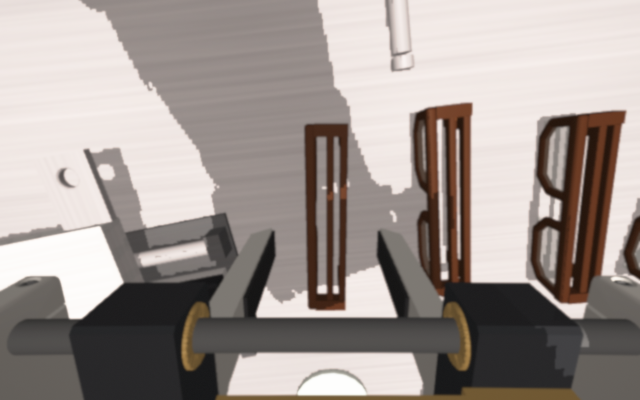

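The frame is at (326,215), centred between the open fingers. Descending to grip it.

Emit:
jog_arm:
  deltas: "0 0 15 0 60; 0 0 30 0 60; 0 0 42 0 60; 0 0 50 0 60; 0 0 54 0 60; 0 0 54 0 45; 0 0 54 0 34; 0 0 54 0 26; 0 0 54 0 20; 0 0 54 0 20"
  squeeze: 12

```text
clock: 18.35
eef_pos: [509.9, 177.6, 4.7]
eef_rot: [3.141, 0.0, 3.038]
wrist_force: [-0.0, -0.7, 2.6]
finger_gap: 27.5
```

Emit:
jog_arm:
  deltas: "0 0 0 0 20; 0 0 0 0 20; 0 0 -10 0 20; 0 0 -25 0 20; 0 0 -45 0 20; 0 0 -65 0 20; 0 0 -85 0 20; 0 0 -95 0 20; 0 0 -95 0 20; 0 0 -95 0 20"

```text
clock: 19.6
eef_pos: [509.4, 177.5, 98.8]
eef_rot: [-3.141, -0.001, 3.038]
wrist_force: [-0.5, -0.0, -0.0]
finger_gap: 27.7
```

```bash
python3 - <<'E'
from h import *
p,d,E=cam("wrist","w9"); s=manip.read_state()
go(W(0,89-69,80),np.pi+YAW)
E
```

```text
delta [-119.9 -327.2   18.7] twist -0.201 at [509.4 177.5  98.7] head 3.038 gap 27.7 F [-0.1 -0.3 -1.2] t 19.65 j6 -1.2
```

View pics/w9.png

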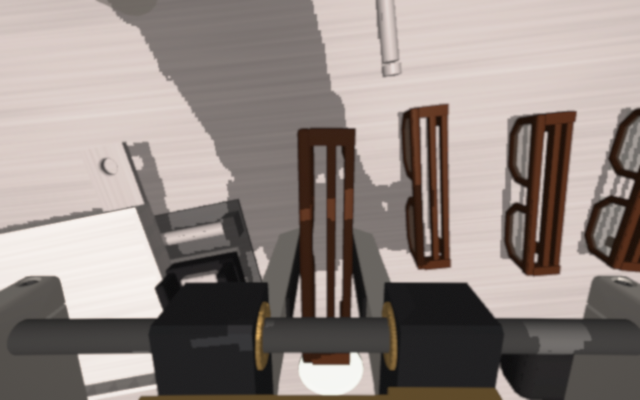

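Emit:
jog_arm:
  deltas: "-12 -32 0 -0.05 20; -24 -65 0 -0.1 20; -36 -98 0 -0.15 20; -48 -131 0 -0.2 20; -60 -164 0 -0.2 20; -72 -197 0 -0.2 20; -84 -230 0 -0.2 20; -96 -263 0 -0.2 20; -108 -296 0 -0.2 20; -120 -327 0 -0.2 20"

```text
clock: 20.9
eef_pos: [595.1, -161.2, 98.6]
eef_rot: [3.141, -0.001, -3.046]
wrist_force: [0.4, -0.7, -1.0]
finger_gap: 27.6
```

```bash
python3 - <<'E'
from h import *
p,d,E=cam("wrist","w10"); s=manip.read_state()
go(W(0,89-69,36),np.pi+YAW)
E
```

```text
delta [ 0.5  4.3 62.6] twist -0.003 at [ 595.6 -164.6   98.6] head -3.048 gap 28.1 F [ 0.4 -3.3 -1. ] t 20.95 j6 -1.99
```

View pics/w10.png

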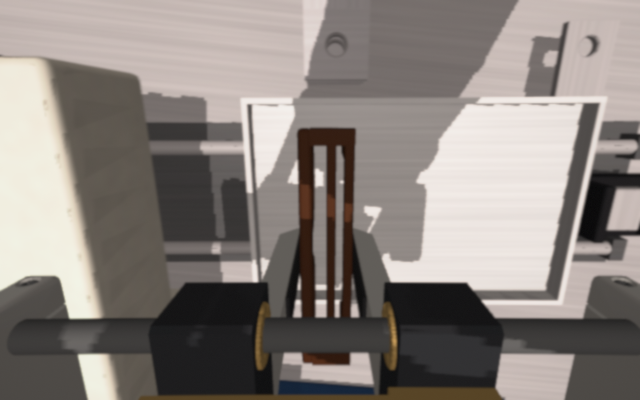

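Emit:
jog_arm:
  deltas: "0 0 5 0 20; 0 0 15 0 20; 0 0 25 0 20; 0 0 35 0 20; 0 0 45 0 20; 0 0 53 0 20; 0 0 58 0 20; 0 0 62 0 20; 0 0 62 0 20; 0 0 62 0 20"

```text
clock: 22.2
eef_pos: [595.4, -160.1, 37.7]
eef_rot: [-3.141, 0.0, -3.045]
wrist_force: [0.1, -0.5, -1.0]
finger_gap: 27.6
```

Emit:
jog_arm:
  deltas: "0 0 1 0 20; 0 0 2 0 20; 0 0 2 0 20; 0 0 2 0 30; 0 0 2 0 40; 0 0 2 0 40; 0 0 2 0 40; 0 0 -10 0 40; 0 0 -30 0 40; 0 0 -50 0 40"

```text
clock: 23.45
eef_pos: [595.5, -160.2, 89.6]
eef_rot: [-3.141, 0.001, -3.045]
wrist_force: [-0.5, -0.5, -0.0]
finger_gap: 39.8
```

Emit:
jog_arm:
  deltas: "0 0 -20 0 40; 0 0 -40 0 40; 0 20 -40 0 40; 0 60 -40 0 40; 0 100 -40 0 40; 0 140 -40 0 50; 0 180 -40 0 60; 0 180 -40 0 60; 0 180 -40 0 60; 0 180 -40 0 60"

```text
clock: 24.7
eef_pos: [577.9, 18.3, 127.3]
eef_rot: [-3.142, -0.0, -3.046]
wrist_force: [-1.0, -0.2, 0.8]
finger_gap: 59.9
```

```bash
python3 - <<'E'
from h import *
p,d,E=cam("wrist","w11"); s=manip.read_state()
for f in frames(E,p): print(f)
p,d,E=cam("scene","c11")
for f in frames(E,p,amin=200): print(f)
for f in frames(E,p,70,amin=200): print(f[0],f[1],f[2],f[3],toW([*f[0],0]))
go([506,261,60],np.pi)
E
```

```text
(array([527.9, 256. ]), 134.1, 49.3, np.float64(0.341), [580, 79, 60, 154, 4085])
(array([ 605.7, -168.8]), 150.0, 53.3, np.float64(0.092), [66, 121, 85, 163, 6840])
(array([  787.8, -1094.9]), 225.6, 70.6, np.float64(0.03), [4, 132, 49, 43, 382])
(array([ 582.9, -170.2]), 139.8, 30.6, np.float64(0.1), [241, 189, 25, 34, 279])
(array([522.6, 284. ]), 134.1, 24.0, np.float64(0.03), [382, 230, 21, 37, 296])
(array([525.2, 354.3]), 133.7, 24.5, np.float64(-0.012), [402, 240, 23, 38, 287])
(array([529.2, 436.3]), 133.9, 25.0, np.float64(-0.18), [426, 253, 27, 36, 337])
(array([626.3, 941.9]), 225.3, 86.5, np.float64(-0.625), [579, 351, 61, 49, 1115])
[  798.2 -1052.8] 219.0 68.6 0.03 [ 116.15247166 -887.92308976    0.        ]
[ 599.4 -155. ] 135.7 29.7 0.1 [ 5.2370911  24.90989516  0.        ]
[540.8 286.1] 130.2 23.3 0.03 [-10.36780641 469.61165721   0.        ]
[543.3 354.3] 129.8 23.8 -0.012 [ -1.27452761 537.24894191   0.        ]
[547.2 433.9] 130.1 24.3 -0.18 [ 10.31623678 616.09705019   0.        ]
[641.5 924.8] 218.7 84.0 -0.625 [ 151.71561343 1095.5566588     0.        ]
delta [ 48.6 248.4  67.3] twist 0.095 at [577.9  18.3 127.3] head -3.047 gap 59.8 F [-0.9 -0.2  0.1] t 24.8 j6 -1.7
```

View pics/w11.png

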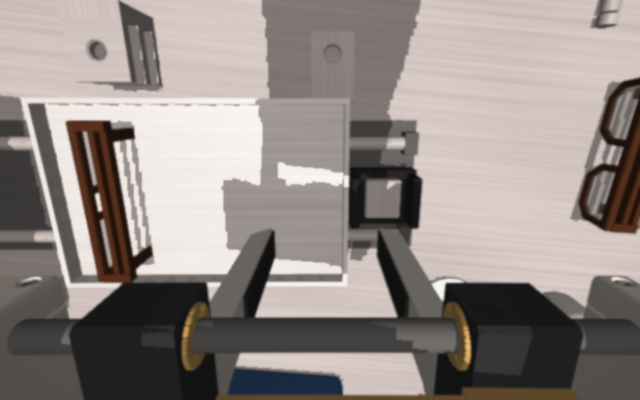

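View pics/c11.png

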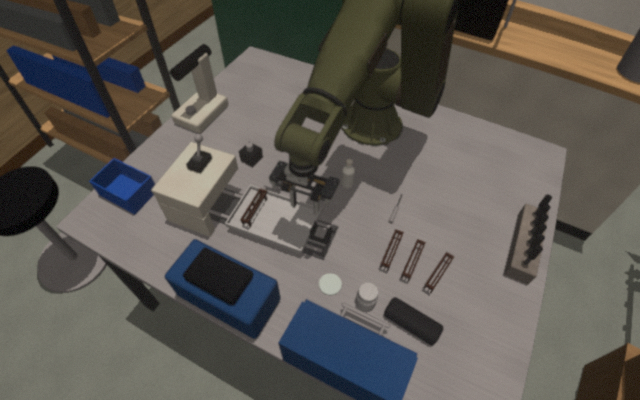

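Frame 0 stands in the tray. Meanwhile frame 1 was knocked to about (522,284), seen at (391,250) in the scene view. Going there next.

```bash
python3 - <<'E'
from h import *
go([521,283,60],np.pi+0.03)
E
```

```text
delta [ 31.6 268.9  67.3] twist 0.065 at [577.9  18.3 127.3] head -3.047 gap 59.8 F [-0.9 -0.2  0.1] t 24.8 j6 -1.7
```

Emit:
jog_arm:
  deltas: "4 35 0 0.02 55; 8 70 0 0.04 50; 12 105 0 0.065 50; 16 140 0 0.065 50; 20 175 0 0.065 50; 24 210 10 0.065 50; 28 245 25 0.065 50; 32 269 45 0.065 50; 32 269 60 0.065 50; 32 269 67 0.065 50"

```text
clock: 26.05
eef_pos: [520.3, 282.7, 59.6]
eef_rot: [-3.141, -0.001, -3.111]
wrist_force: [0.1, -0.3, 0.4]
finger_gap: 49.7
```

Emit:
jog_arm:
  deltas: "0 0 0 0 50; 0 0 0 0 50; 0 0 0 0 50; 0 0 0 0 50; 0 0 0 0 50; 0 0 0 0 50; 0 0 0 0 50; 0 0 0 0 50; 0 0 0 0 50; 0 0 0 0 50"

```text
clock: 27.3
eef_pos: [520.2, 283.8, 60.4]
eef_rot: [-3.142, -0.0, -3.11]
wrist_force: [-0.4, 0.8, 0.4]
finger_gap: 49.8
```

```bash
python3 - <<'E'
from h import *
p,d,E=cam("wrist","w12"); s=manip.read_state()
for f in frames(E,p): print(f)
go([521,283,4],np.pi+0.03)
E
```

```text
(array([518.9, 282.8]), 132.6, 27.0, np.float64(0.03), [304, 122, 43, 184, 4792])
(array([513.2, 348.9]), 116.9, 35.5, np.float64(-0.021), [395, 129, 66, 164, 5751])
(array([516.6, 425.6]), 119.3, 49.5, np.float64(-0.197), [479, 139, 128, 167, 8306])
delta [-0.7 -0.8 56.4] twist 0.001 at [520.2 283.8  60.4] head -3.11 gap 50.3 F [-0.3  0.1 -0.2] t 27.35 j6 -1.16
```

View pics/w12.png

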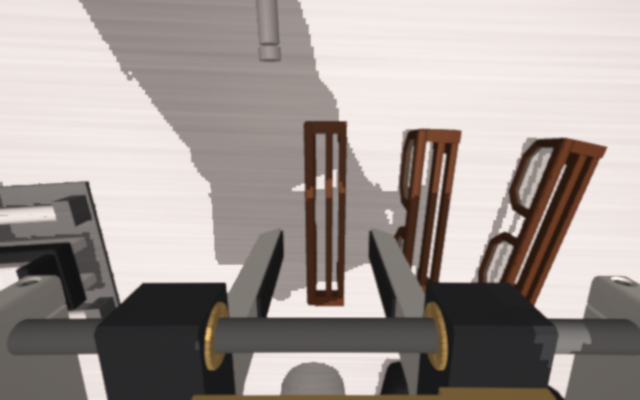

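Frame 1 is centred at (325,212) between the fingers. Gripping it.

Emit:
jog_arm:
  deltas: "1 -1 15 0 50; 1 -1 30 0 50; 1 -1 44 0 50; 1 -1 52 0 50; 1 -1 56 0 50; 1 -1 56 0 40; 1 -1 56 0 30; 1 -1 56 0 22; 1 -1 56 0 20; 1 -1 56 0 20"

```text
clock: 28.6
eef_pos: [519.5, 282.8, 4.8]
eef_rot: [3.141, 0.001, -3.11]
wrist_force: [-0.2, -0.2, 3.8]
finger_gap: 27.7
```

Emit:
jog_arm:
  deltas: "0 0 0 0 20; 0 0 0 0 20; 0 0 -10 0 20; 0 0 -25 0 20; 0 0 -45 0 20; 0 0 -65 0 20; 0 0 -85 0 20; 0 0 -95 0 20; 0 0 -95 0 20; 0 0 -95 0 20"

```text
clock: 29.85
eef_pos: [519.0, 282.6, 98.7]
eef_rot: [-3.141, -0.001, -3.11]
wrist_force: [-0.5, -1.1, -1.0]
finger_gap: 27.8
```

```bash
python3 - <<'E'
from h import *
go(W(0,89-16,36),np.pi+YAW)
E
```

```text
delta [ -58.4 -392.2   62.7] twist -0.066 at [519.  282.6  98.7] head -3.11 gap 27.8 F [-0.5 -1.1 -1. ] t 29.85 j6 -1.17
```

Emit:
jog_arm:
  deltas: "-5 -35 0 -0.02 20; -12 -80 0 -0.04 20; -19 -125 0 -0.066 20; -26 -170 0 -0.066 20; -33 -215 0 -0.066 20; -40 -260 0 -0.066 20; -47 -305 0 -0.066 20; -53 -345 0 -0.066 20; -57 -378 0 -0.066 20; -58 -392 0 -0.066 20"

```text
clock: 31.1
eef_pos: [589.2, -108.6, 98.6]
eef_rot: [3.141, -0.001, -3.046]
wrist_force: [0.2, 0.4, -0.0]
finger_gap: 27.7
```

Emit:
jog_arm:
  deltas: "0 0 0 0 20; 0 0 0 0 20; 0 0 10 0 20; 0 0 22 0 20; 0 0 34 0 20; 0 0 46 0 20; 0 0 54 0 20; 0 0 60 0 20; 0 0 62 0 20; 0 0 62 0 20"

```text
clock: 32.35
eef_pos: [589.6, -107.3, 37.6]
eef_rot: [-3.141, 0.0, -3.044]
wrist_force: [-0.5, -0.7, -0.8]
finger_gap: 27.9
```

```bash
python3 - <<'E'
from h import *
go(W(0,89-16,36),np.pi+YAW)
p,d,E=cam("wrist","w13")
E
```

```text
delta [ 0.1 -0.3  1.6] twist 0.0 at [ 589.6 -107.3   37.6] head -3.044 gap 27.9 F [-0.5 -0.7 -0.8] t 32.35 j6 -1.91
```

View pics/w13.png

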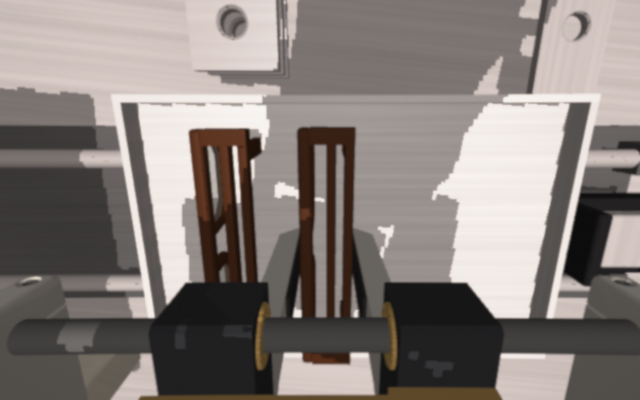

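Frame 1 is above its slot, parallel to frame 0 and clear of it. Releasing it.

Emit:
jog_arm:
  deltas: "0 0 1 0 20; 0 0 2 0 20; 0 0 2 0 20; 0 0 2 0 30; 0 0 2 0 40; 0 0 2 0 40; 0 0 2 0 40; 0 0 -10 0 40; 0 0 -30 0 40; 0 0 -50 0 40"

```text
clock: 33.65
eef_pos: [589.6, -107.3, 88.9]
eef_rot: [-3.141, 0.001, -3.044]
wrist_force: [0.4, 0.5, -0.8]
finger_gap: 40.0
```

Emit:
jog_arm:
  deltas: "0 0 -20 0 40; 0 10 -40 0 40; 0 40 -40 0 40; 0 80 -40 0 40; 0 120 -40 0 40; 0 160 -40 0 50; 0 200 -40 0 50; 0 240 -40 0 50; 0 240 -40 0 50; 0 240 -40 0 50"

```text
clock: 34.9
eef_pos: [566.2, 131.4, 127.9]
eef_rot: [-3.141, 0.0, -3.044]
wrist_force: [0.2, 0.3, 0.2]
finger_gap: 50.0
```

```bash
python3 - <<'E'
from h import *
p,d,E=cam("wrist","w14"); s=manip.read_state()
for f in frames(E,p): print(f)
p,d,E=cam("scene","c14")
for f in frames(E,p,amin=200): print(f)
go([523,353,60],np.pi-0.015)
E
```

```text
(array([521.5, 341.2]), 133.0, 52.3, np.float64(-0.009), [531, 90, 101, 154, 6619])
(array([ 603.5, -115.9]), 155.7, 75.8, np.float64(-0.152), [0, 120, 88, 159, 7539])
(array([564.9, 397. ]), 65.2, 30.6, np.float64(0.342), [603, 186, 37, 67, 953])
(array([  730.4, -1115.9]), 121.5, 105.1, np.float64(-0.029), [24, 128, 27, 29, 203])
(array([ 578.6, -143.3]), 140.0, 86.1, np.float64(0.127), [241, 189, 40, 40, 723])
(array([525.2, 354.4]), 133.7, 24.1, np.float64(-0.006), [402, 240, 23, 38, 314])
(array([529.2, 436.7]), 134.0, 24.8, np.float64(-0.189), [426, 253, 28, 37, 331])
(array([610.5, 953.2]), 164.4, 163.9, np.float64(0.087), [581, 347, 59, 53, 1267])
delta [ 21.8 225.4  67.7] twist 0.111 at [566.3 130.7 127.7] head -3.045 gap 50.0 F [ 0.  -0.3  0.1] t 35.0 j6 -1.5
```

View pics/w14.png

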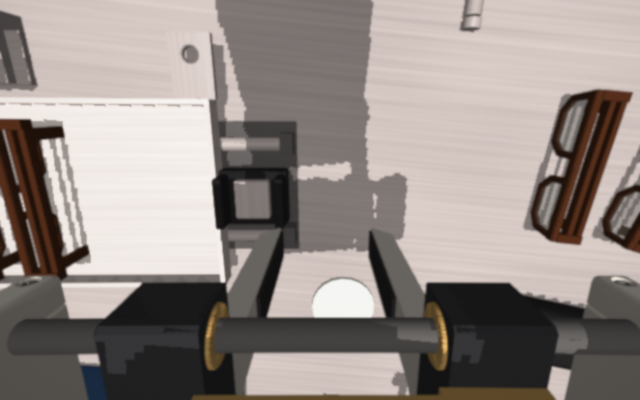

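Frame 1 is placed beside frame 0. Frame 2 has not moved, at about (524,353).

Emit:
jog_arm:
  deltas: "3 30 0 0.03 55; 6 60 0 0.06 55; 9 95 0 0.1 55; 12 130 0 0.1 55; 16 165 5 0.1 55; 20 200 15 0.1 55; 21 225 30 0.1 55; 21 225 50 0.1 55; 21 225 67 0.1 55; 21 225 67 0.1 55"

```text
clock: 36.25
eef_pos: [523.3, 352.5, 59.3]
eef_rot: [-3.14, -0.002, 3.138]
wrist_force: [0.1, 0.5, 0.6]
finger_gap: 55.1
```

```bash
python3 - <<'E'
from h import *
p,d,E=cam("wrist","w15"); s=manip.read_state()
F=frames(E,p)
for f in F: print(f)
go([522,353,4],np.pi-0.008)
p,d,E=cam("wrist","w15"); go([522,353,4],np.pi-0.008)
for f in frames(E,p): print(f)
E
```

```text
(array([521.8, 353.5]), 132.8, 27.0, np.float64(-0.013), [308, 122, 43, 185, 4835])
(array([518.4, 430.8]), 120.8, 39.1, np.float64(-0.195), [405, 126, 93, 171, 6849])
delta [ 1.7  0.2 56.4] twist 0.004 at [523.7 352.8  60.4] head 3.138 gap 55.0 F [-0.8  0.4  0. ] t 36.3 j6 -1.03
delta [ 2.  -0.1 57.1] twist 0.004 at [524.  353.1  61.1] head 3.138 gap 54.8 F [-0.3  0.7 -0.6] t 36.35 j6 -1.03
(array([522. , 353.6]), 133.2, 27.1, np.float64(-0.008), [307, 121, 43, 185, 4797])
(array([518.6, 430.8]), 121.1, 38.9, np.float64(-0.193), [404, 125, 92, 171, 6870])
```

View pics/w15.png

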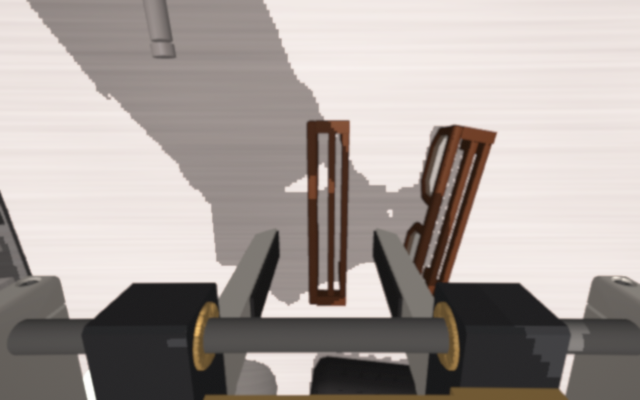

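Frame 2 is centred at (328,213), and the right finger is clear of frame 3.

Emit:
jog_arm:
  deltas: "1 0 15 0 55; 1 0 30 0 55; 1 0 44 0 55; 1 0 52 0 55; 1 0 56 0 50; 1 0 56 0 40; 1 0 56 0 30; 1 0 56 0 22; 1 0 56 0 20; 1 0 56 0 20"

```text
clock: 37.6
eef_pos: [522.7, 353.7, 4.9]
eef_rot: [3.141, 0.001, 3.139]
wrist_force: [-0.8, -0.5, 4.0]
finger_gap: 27.8
```

Emit:
jog_arm:
  deltas: "0 0 0 0 20; 0 0 0 0 20; 0 0 -10 0 20; 0 0 -25 0 20; 0 0 -45 0 20; 0 0 -65 0 20; 0 0 -85 0 20; 0 0 -95 0 20; 0 0 -95 0 20; 0 0 -95 0 20"

```text
clock: 38.85
eef_pos: [522.1, 353.3, 98.7]
eef_rot: [-3.141, -0.001, 3.139]
wrist_force: [0.1, -0.1, -1.3]
finger_gap: 27.9
```

```bash
python3 - <<'E'
from h import *
go(W(0,89+37,36),np.pi+YAW)
E
```

```text
delta [ -63.4 -408.    62.7] twist -0.1 at [522.1 353.3  98.7] head 3.139 gap 27.9 F [ 0.1 -0.1 -1.3] t 38.85 j6 -1.03
```

Emit:
jog_arm:
  deltas: "-5 -35 0 -0.03 20; -12 -80 0 -0.06 20; -19 -125 0 -0.1 20; -26 -170 0 -0.1 20; -33 -215 0 -0.1 20; -40 -260 0 -0.1 20; -47 -305 0 -0.1 20; -54 -350 0 -0.1 20; -60 -390 0 -0.1 20; -63 -408 0 -0.1 20"

```text
clock: 40.1
eef_pos: [584.1, -56.4, 98.7]
eef_rot: [3.141, -0.001, -3.046]
wrist_force: [0.3, 0.9, -0.7]
finger_gap: 27.7
```

Emit:
jog_arm:
  deltas: "0 0 0 0 20; 0 0 0 0 20; 0 0 10 0 20; 0 0 22 0 20; 0 0 34 0 20; 0 0 46 0 20; 0 0 54 0 20; 0 0 60 0 20; 0 0 62 0 20; 0 0 62 0 20"

```text
clock: 41.35
eef_pos: [584.4, -54.7, 37.6]
eef_rot: [-3.142, 0.0, -3.044]
wrist_force: [-0.9, -0.4, -0.9]
finger_gap: 27.8
```

```bash
python3 - <<'E'
from h import *
go(W(0,89+37,36),np.pi+YAW)
p,d,E=cam("wrist","w16")
E
```

```text
delta [ 0.  -0.2  1.6] twist 0.0 at [584.4 -54.7  37.6] head -3.044 gap 27.8 F [-0.9 -0.4 -0.9] t 41.35 j6 -1.82
```

View pics/w16.png

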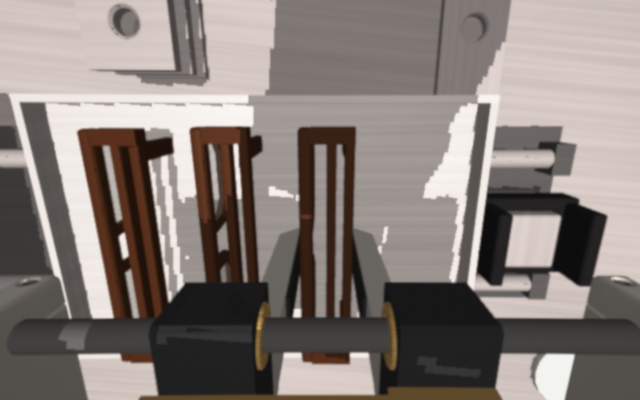

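Frame 2 hangs over the third slot, with the other two standing to its left. Releasing it.

Emit:
jog_arm:
  deltas: "0 0 1 0 20; 0 0 2 0 20; 0 0 2 0 20; 0 0 2 0 30; 0 0 2 0 40; 0 0 2 0 40; 0 0 2 0 40; 0 0 -10 0 40; 0 0 -30 0 40; 0 0 -50 0 40"

```text
clock: 42.65
eef_pos: [584.5, -54.7, 88.9]
eef_rot: [-3.141, 0.001, -3.044]
wrist_force: [-0.4, -0.9, -0.1]
finger_gap: 40.1
```

Emit:
jog_arm:
  deltas: "0 0 -20 0 40; 0 10 -40 0 40; 0 45 -40 0 40; 0 90 -40 0 40; 0 135 -40 0 40; 0 180 -40 0 50; 0 225 -40 0 50; 0 270 -40 0 50; 0 270 -40 0 50; 0 270 -40 0 50"

```text
clock: 43.9
eef_pos: [558.2, 213.7, 127.9]
eef_rot: [-3.142, 0.0, -3.044]
wrist_force: [-0.2, 0.2, 0.9]
finger_gap: 50.4
```

```bash
python3 - <<'E'
from h import *
p,d,E=cam("wrist","w17"); s=manip.read_state()
for f in frames(E,p): print(f)
p,d,E=cam("scene","c17")
for f in frames(E,p,amin=200): print(f)
go([527,435.5,60],np.pi-0.19)
E
```

```text
(array([523. , 423.7]), 133.8, 54.7, np.float64(-0.206), [520, 106, 120, 150, 6506])
(array([598.6, -48.4]), 151.8, 47.7, np.float64(-0.153), [0, 127, 56, 156, 3029])
(array([  794.7, -1094.2]), 233.1, 77.0, np.float64(0.041), [0, 132, 52, 44, 384])
(array([ 576. , -116.9]), 140.7, 139.3, np.float64(0.119), [241, 189, 56, 46, 1129])
(array([531.2, 436.2]), 136.6, 25.2, np.float64(-0.182), [425, 253, 28, 37, 338])
(array([622.7, 946.6]), 201.4, 125.8, np.float64(-1.192), [578, 352, 62, 48, 1362])
delta [  9.9 224.4  67.8] twist 0.286 at [558.4 213.  127.8] head -3.046 gap 49.9 F [ 0.5 -0.6  0.4] t 44.0 j6 -1.36
```

View pics/c17.png

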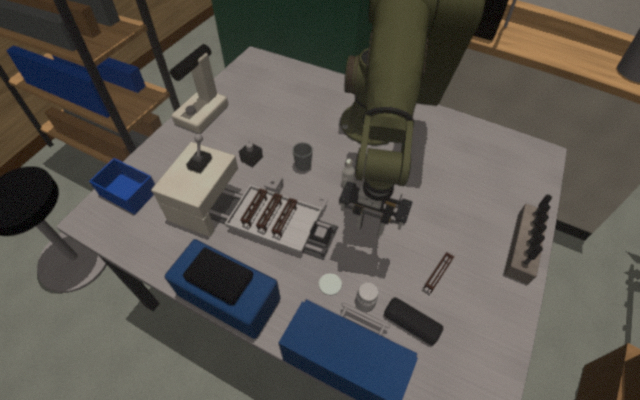

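Three frames now stand in the tray at about (268,212). The last one is on the cart at (438,272), world (528,435).

Emit:
jog_arm:
  deltas: "1 30 0 0.05 55; 3 60 0 0.1 55; 4 95 0 0.15 55; 6 130 0 0.2 55; 8 165 5 0.25 55; 9 200 15 0.286 55; 10 224 30 0.286 55; 10 224 50 0.286 55; 10 224 67 0.286 55; 10 224 67 0.286 55"

```text
clock: 45.25
eef_pos: [526.4, 434.4, 58.9]
eef_rot: [-3.14, -0.002, 2.951]
wrist_force: [0.4, -0.1, 0.5]
finger_gap: 55.0
```

```bash
python3 - <<'E'
from h import *
for i in range(3): p,d,E=cam("wrist","w18")
for f in frames(E,p): print(f)
go([527,435.5,4],np.pi-0.19)
E
```

```text
(array([525.9, 435.6]), 133.0, 27.0, np.float64(-0.187), [305, 122, 43, 184, 4660])
delta [ 0.  -0.2 57.4] twist 0.0 at [527.  435.7  61.4] head 2.952 gap 55.3 F [ 0.1 -0.4  1.1] t 45.4 j6 -0.74
```

View pics/w18.png

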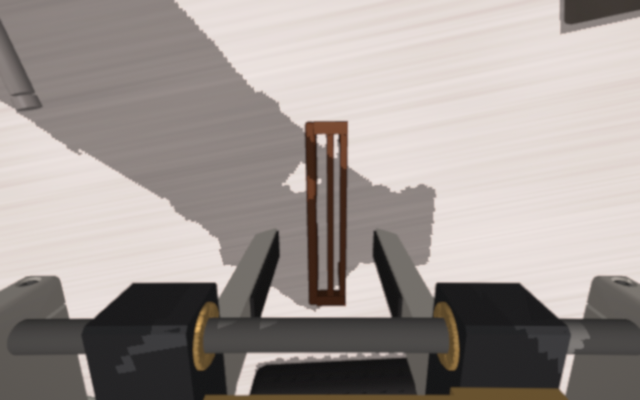

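Frame 3 is centred at (326,213).

Emit:
jog_arm:
  deltas: "1 0 15 0 55; 1 0 30 0 55; 1 0 44 0 55; 1 0 52 0 55; 1 0 56 0 50; 1 0 56 0 40; 1 0 56 0 30; 1 0 56 0 22; 1 0 56 0 20; 1 0 56 0 20"

```text
clock: 46.65
eef_pos: [525.6, 436.3, 4.9]
eef_rot: [3.141, 0.0, 2.953]
wrist_force: [-0.1, -0.6, 4.1]
finger_gap: 27.7
```

Emit:
jog_arm:
  deltas: "0 0 0 0 20; 0 0 0 0 20; 0 0 -10 0 20; 0 0 -25 0 20; 0 0 -45 0 20; 0 0 -65 0 20; 0 0 -85 0 20; 0 0 -95 0 20; 0 0 -95 0 20; 0 0 -95 0 20"

```text
clock: 47.9
eef_pos: [525.1, 436.0, 98.6]
eef_rot: [-3.141, -0.001, 2.953]
wrist_force: [0.6, -0.0, -1.5]
finger_gap: 27.7
```

```bash
python3 - <<'E'
from h import *
go(W(0,89+90,36),np.pi+YAW)
E
```

```text
delta [-135.4 -420.2   62.6] twist -0.286 at [525.1 436.   98.6] head 2.953 gap 27.7 F [ 0.6 -0.  -1.5] t 47.9 j6 -0.74
```

Emit:
jog_arm:
  deltas: "-12 -38 0 -0.05 20; -26 -80 0 -0.1 20; -40 -125 0 -0.15 20; -54 -170 0 -0.2 20; -69 -215 0 -0.25 20; -84 -260 0 -0.286 20; -98 -305 0 -0.286 20; -113 -350 0 -0.286 20; -127 -395 0 -0.286 20; -135 -420 0 -0.286 20"

```text
clock: 49.15
eef_pos: [578.9, -3.8, 98.7]
eef_rot: [3.142, -0.001, -3.046]
wrist_force: [-0.2, 1.0, -0.7]
finger_gap: 27.9
```

Emit:
jog_arm:
  deltas: "0 0 0 0 20; 0 0 0 0 20; 0 0 10 0 20; 0 0 22 0 20; 0 0 34 0 20; 0 0 46 0 20; 0 0 54 0 20; 0 0 60 0 20; 0 0 62 0 20; 0 0 62 0 20"

```text
clock: 50.4
eef_pos: [579.3, -1.7, 37.6]
eef_rot: [-3.142, 0.0, -3.044]
wrist_force: [0.1, -0.2, -1.2]
finger_gap: 28.0
```

```bash
python3 - <<'E'
from h import *
go(W(0,89+90,36),np.pi+YAW)
p,d,E=cam("wrist","w19")
E
```

```text
delta [ 0.1 -0.4  1.6] twist 0.0 at [579.3  -1.7  37.6] head -3.044 gap 28.0 F [ 0.1 -0.2 -1.2] t 50.4 j6 -1.73
```

View pics/w19.png

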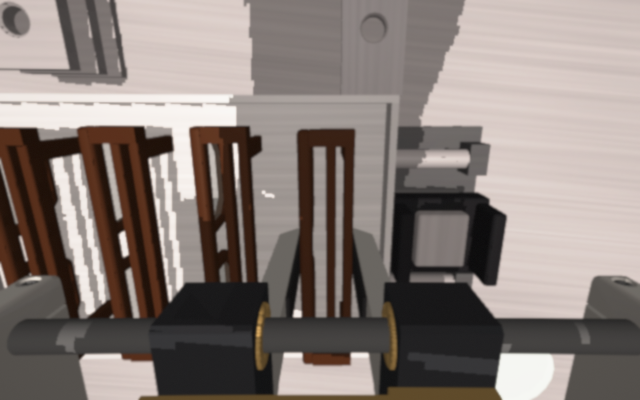

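The last frame is over the fourth slot, clear of the handle. Releasing it, then rising.

Emit:
jog_arm:
  deltas: "0 0 1 0 20; 0 0 2 0 20; 0 0 2 0 20; 0 0 2 0 30; 0 0 2 0 40; 0 0 2 0 40; 0 0 2 0 40; 0 0 -10 0 40; 0 0 -30 0 40; 0 0 -50 0 40"

```text
clock: 51.7
eef_pos: [579.4, -1.7, 88.9]
eef_rot: [-3.141, 0.001, -3.044]
wrist_force: [-1.1, 0.6, 0.1]
finger_gap: 40.2
```

Emit:
jog_arm:
  deltas: "0 0 -20 0 40; 0 15 -40 0.15 40; 0 30 -40 0.3 20; 0 45 -40 0.45 0; 0 60 -40 0.6 0; 0 68 -40 0.8 0; 0 68 -40 1 0; 0 68 -40 1.2 0; 0 68 -40 1.4 0; 0 68 -40 1.571 0"

```text
clock: 52.95
eef_pos: [572.7, 66.0, 128.4]
eef_rot: [3.141, 0.0, 1.695]
wrist_force: [-0.7, 0.3, 0.1]
finger_gap: 0.5
```

```bash
python3 - <<'E'
from h import *
for i in range(8): p,d,E=cam("wrist","w20")
p,d,E=cam("scene","c20")
p,d,E=cam("side","s20"); cv2.imwrite("pics/s20z.png",cv2.resize(p[150:350,250:500,::-1],None,fx=3,fy=3))
go(W(0.5,247,28),np.pi/2+YAW)
E
```

```text
delta [-0.5  0.5 99.5] twist 0.035 at [572.6  66.  127.5] head 1.703 gap 0.5 F [-0.3  0.3  0.2] t 53.45 j6 -0.08
```

View pics/w20.png

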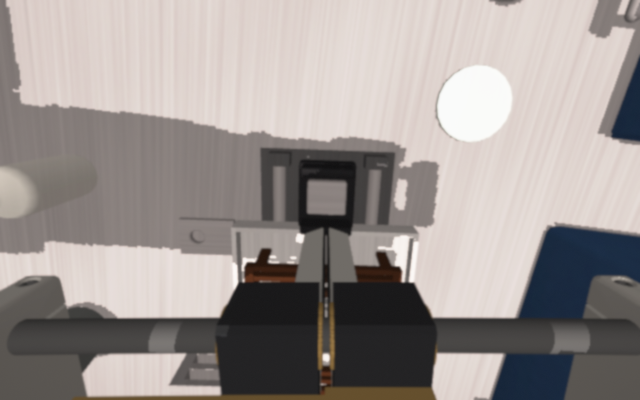

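View pics/s20z.png

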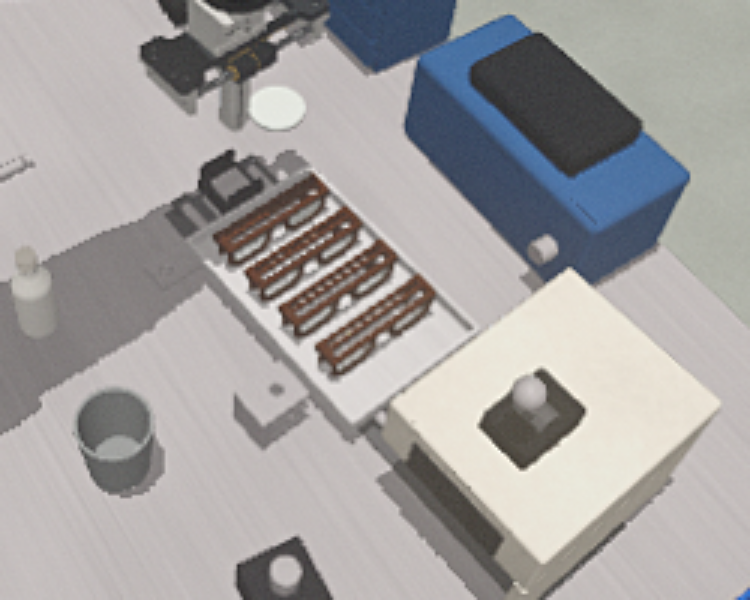

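All four frames stand in the tray in the side view, and the button shows at (327,197) in the wrist view. Now I'll press it and slide the tray home.

Emit:
jog_arm:
  deltas: "0 0 20 0.035 0; 0 0 40 0.035 0; 0 0 60 0.035 0; 0 0 75 0.035 0; 0 0 86 0.035 0; 0 0 92 0.035 0; 0 0 96 0.035 0; 0 0 99 0.035 0; 0 0 101 0.035 0; 0 0 101 0.035 0"

```text
clock: 54.7
eef_pos: [572.8, 66.0, 27.0]
eef_rot: [3.141, 0.0, 1.666]
wrist_force: [-3.4, -0.4, 7.4]
finger_gap: 0.3
```

Emit:
jog_arm:
  deltas: "-4 0 0 0 0; -8 0 0 0 0; -11 0 0 0 0; -14 0 0 0 0; -18 0 0 0 0; -23 0 0 0 0; -29 0 0 0 0; -36 0 0 0 0; -44 0 0 0 0; -52 0 0 0 0"

```text
clock: 55.95
eef_pos: [577.8, 14.3, 27.0]
eef_rot: [3.141, -0.0, 1.666]
wrist_force: [-2.2, 2.2, 5.6]
finger_gap: 0.7
```

Emit:
jog_arm:
  deltas: "-8 0 0 0 0; -16 0 0 0 0; -24 0 0 0 0; -32 0 0 0 0; -40 0 0 0 0; -48 0 0 0 0; -56 0 0 0 0; -64 0 0 0 0; -72 0 0 0 0; -80 0 0 0 0"

```text
clock: 57.2
eef_pos: [585.6, -65.4, 27.0]
eef_rot: [3.141, -0.0, 1.666]
wrist_force: [-1.8, 1.9, 5.6]
finger_gap: 0.7
```

```bash
python3 - <<'E'
from h import *
s=manip.read_state(); print(toW(s["eef_pos"]),s["wrist_force"])
p,d,E=cam("side","s21"); cv2.imwrite("pics/s21z.png",cv2.resize(p[150:350,250:500,::-1],None,fx=3,fy=3))
E
```

```text
[  0.16725281 115.41231892  27.02618948] [-1.79769064  1.88424633  5.55477582]
```

View pics/s21z.png

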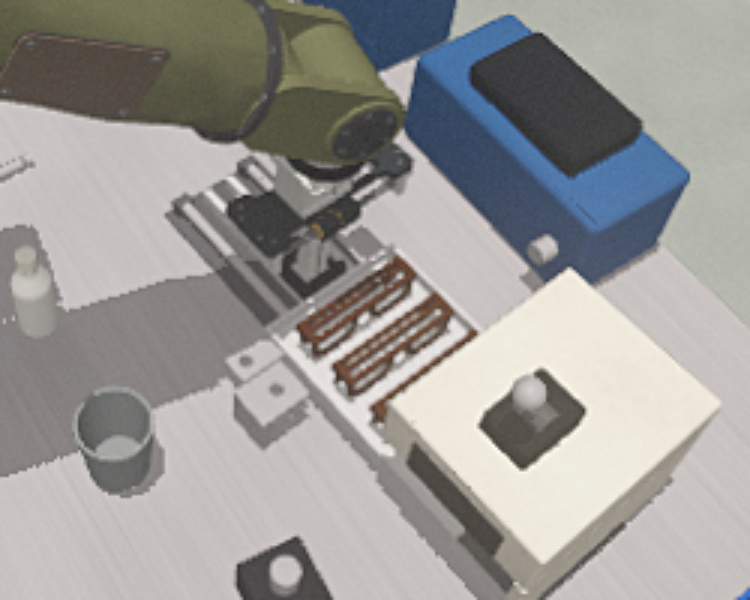

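The tray is going in with the frames upright. About 57 mm remain.

Emit:
jog_arm:
  deltas: "-8 0 0 0 0; -16 0 0 0 0; -24 0 0 0 0; -32 0 0 0 0; -40 0 0 0 0; -46 0 0 0 0; -50 0 0 0 0; -53 0 0 0 0; -55 0 0 0 0; -56 0 0 0 0"

```text
clock: 58.5
eef_pos: [591.1, -120.7, 27.0]
eef_rot: [3.14, -0.0, 1.666]
wrist_force: [0.0, 4.2, 5.4]
finger_gap: 0.4
```

```bash
python3 - <<'E'
from h import *
s=manip.read_state(); print(toW(s["eef_pos"]),s["wrist_force"])
E
```

```text
[ 0.25561151 59.82557843 27.02690546] [0.02868073 4.23196522 5.42721218]
```

Emit:
jog_arm:
  deltas: "-0.5 0 0 0 0; -1 0 0 0 0; -1.5 0 0 0 0; -2 0 0 0 0; -2 0 0 0 0; -1 0 0 0 0; 0 0 0 0 0; 0 0 -5 0 0; 0 0 -12 0 0; 0 0 -25 0 0"

```text
clock: 59.75
eef_pos: [590.1, -121.2, 51.6]
eef_rot: [-3.14, -0.0, 1.666]
wrist_force: [-0.7, -0.1, -0.1]
finger_gap: 0.2
```

Emit:
jog_arm:
  deltas: "0 0 -20 0 0; 0 0 -40 0 0; 0 0 -60 0 0; 0 0 -80 0 0; 0 0 -100 0 0; 0 0 -100 0 0; 0 0 -100 0 0; 0 0 -100 0 0; 0 0 -100 0 0; 0 0 -100 0 0"

```text
clock: 61.0
eef_pos: [590.5, -121.1, 151.1]
eef_rot: [-3.141, -0.0, 1.666]
wrist_force: [-0.4, -0.3, 0.3]
finger_gap: 0.5
```

```bash
python3 - <<'E'
from h import *
p,d,E=cam("wrist","w22"); X=allxyz(E,d)
p2,d2,E2=cam("side","s22"); cv2.imwrite("pics/s22z.png",cv2.resize(p2[200:370,280:480,::-1],None,fx=4,fy=4,interpolation=cv2.INTER_CUBIC))
go(W(0,71,150))
E
```

```text
delta [11.5  0.3  1.3] twist 0 at [ 590.5 -121.1  151.3] head 1.666 gap 0.6 F [-1.   0.8  0.2] t 61.1 j6 -0.36
```

View pics/w22.png

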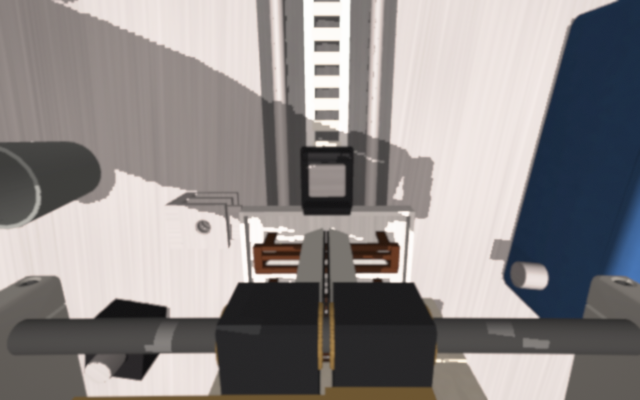

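View pics/s22z.png

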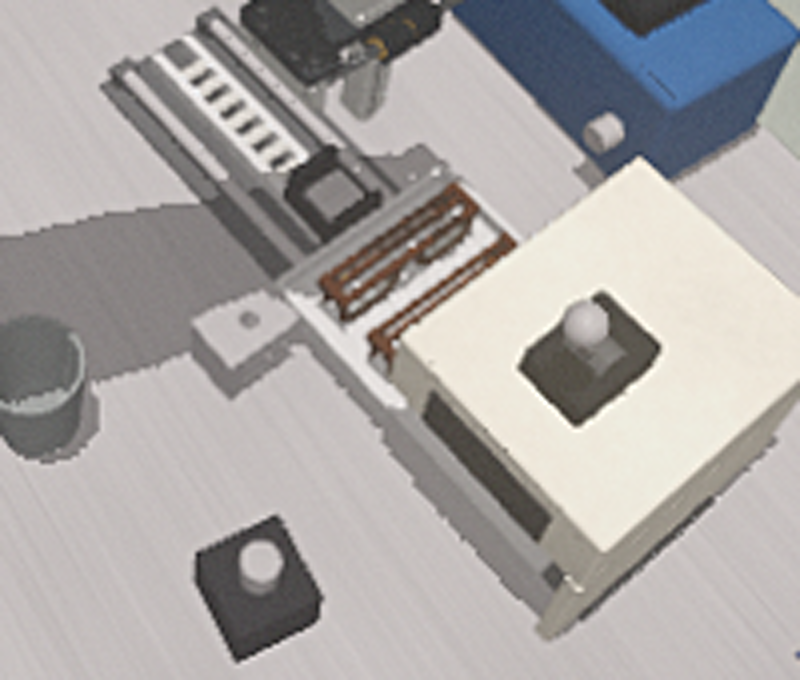

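```bash
python3 - <<'E'
from h import *
p,d,E=cam("wrist"); X=allxyz(E,d); print("button",X[176:188,320:334,2].mean(), toW(plane(E,[(327,181)],48)[0]))
print("pin top",plane(E,[(104,366)],76),"fork",toW(plane(E,[(204,227)],50)[0]))
print("cup",plane(ext("side"),[(288,290)],60))
go([386,-316,130],np.pi/2+YAW)
E
```

```text
button 48.58885127742425 [ 1.31684973 70.37654236 48.        ]
pin top [[ 391.28068039 -309.17561415   76.        ]] fork [-116.08341499   26.00124441   50.        ]
cup [[ 330.58836131 -121.38467646   60.        ]]
delta [-174.5 -222.2   21.4] twist -0.001 at [ 590.5 -121.1  151.4] head 1.666 gap 0.6 F [-0.  -0.5  0.4] t 61.15 j6 -0.36
```

The release is up (48.6 mm) and the button is at its home position, so the tray is latched. Next is the pin.

Emit:
jog_arm:
  deltas: "0 -35 0 0 10; 0 -75 0 0 20; 0 -115 0 0 30; -20 -155 0 0 40; -55 -195 0 0 50; -90 -222 0 0 50; -130 -222 0 0 50; -160 -222 5 0 50; -174 -222 20 0 50; -174 -222 21 0 50"

```text
clock: 62.4
eef_pos: [385.7, -315.7, 129.6]
eef_rot: [-3.14, -0.001, 1.665]
wrist_force: [-0.7, 0.3, 1.5]
finger_gap: 49.9
```

Emit:
jog_arm:
  deltas: "0 0 10 0 50; 0 0 20 0 50; 0 0 30 0 50; 0 0 34 0 50; 0 0 34 0 50; 0 0 34 0 50; 0 0 34 0 50; 0 0 34 0 50; 0 0 34 0 50; 0 0 34 0 50"

```text
clock: 63.65
eef_pos: [386.1, -315.5, 96.5]
eef_rot: [-3.142, 0.0, 1.666]
wrist_force: [-0.0, 0.2, 0.6]
finger_gap: 50.0
```

```bash
python3 - <<'E'
from h import *
p,d,E=cam("wrist","w23"); go([386,-316,96],np.pi/2+YAW)
X=allxyz(E,d)
m=((abs(X[...,2]-76)<4)&(X[...,0]>330)&(X[...,0]<440)).astype(np.uint8); m[:,:250]=0; m[:,400:]=0
k,l,st,ce=cv2.connectedComponentsWithStats(m); i=1+np.argmax(st[1:,4]); print(st[i],ce[i],plane(E,[ce[i]],76))
E
```

```text
delta [-0.5 -0.2  0.5] twist -0.002 at [ 386.1 -315.5   96.5] head 1.666 gap 49.6 F [ 0.2 -0.2  0.1] t 63.7 j6 -0.85
[ 304  206   36   36 1024] [321.72949219 223.55664062] [[ 383.93697498 -316.47569382   76.        ]]
```

View pics/w23.png

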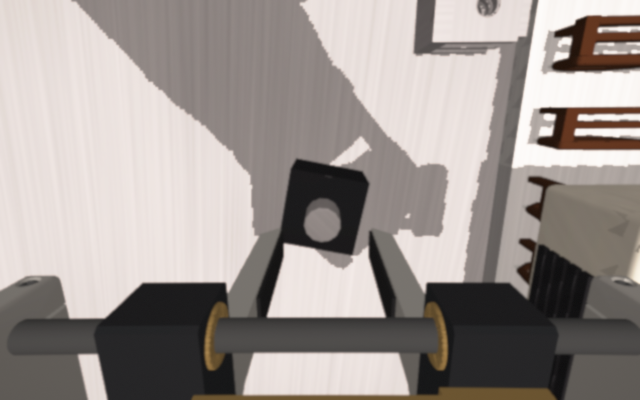

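The pin head is at (322,223), 2 mm off centre. I'll centre on it and grip low on the head.

Emit:
jog_arm:
  deltas: "-1 -2 5 0 50; -1 -2 15 0 50; -1 -2 27 0 50; -1 -2 39 0 50; -1 -2 48 0 50; -1 -2 53 0 50; -1 -2 55.5 0 50; -1 -2 55.5 0 50; -1 -2 55.5 0 40; -1 -2 55.5 0 30"
  squeeze: 15

```text
clock: 64.95
eef_pos: [384.3, -316.8, 41.2]
eef_rot: [3.141, 0.0, 1.666]
wrist_force: [-0.9, 0.8, -0.2]
finger_gap: 33.7
```

Emit:
jog_arm:
  deltas: "0 0 0 0 25; 0 0 0 0 20; 0 0 0 0 20; 0 0 0 0 20; 0 0 0 0 20; 0 0 0 0 20; 0 0 -5 0 20; 0 0 -10 0 20; 0 0 -20 0 20; 0 0 -30 0 20"
  squeeze: 25

```text
clock: 66.2
eef_pos: [384.3, -316.7, 71.8]
eef_rot: [3.141, 0.0, 1.666]
wrist_force: [-0.2, 0.1, -1.2]
finger_gap: 25.1
```

Emit:
jog_arm:
  deltas: "0 0 -10 0 20; 0 0 -20 0 20; 0 0 -35 0 20; 0 0 -50 0 20; 0 0 -60 0 20; 0 0 -60 0 20; 0 0 -60 0 20; 0 0 -60 0 20; 0 0 -60 0 20; 0 0 -60 0 20"

```text
clock: 67.45
eef_pos: [384.2, -316.7, 130.8]
eef_rot: [-3.141, -0.0, 1.666]
wrist_force: [0.1, 0.7, -1.2]
finger_gap: 25.2
```

```bash
python3 - <<'E'
from h import *
p,d,E=cam("wrist","w24"); go(W(-117,26.5,130),np.pi/2+YAW)
p,d,E=cam("side","s24"); cv2.imwrite("pics/s24z.png",cv2.resize(p[260:400,270:430,::-1],None,fx=5,fy=5)) 
E
```

```text
delta [141.8 107.4   0.8] twist -0.002 at [ 384.2 -316.7  130.8] head 1.666 gap 25.8 F [-0.1 -0.3 -0.7] t 67.5 j6 -0.86
```

View pics/w24.png

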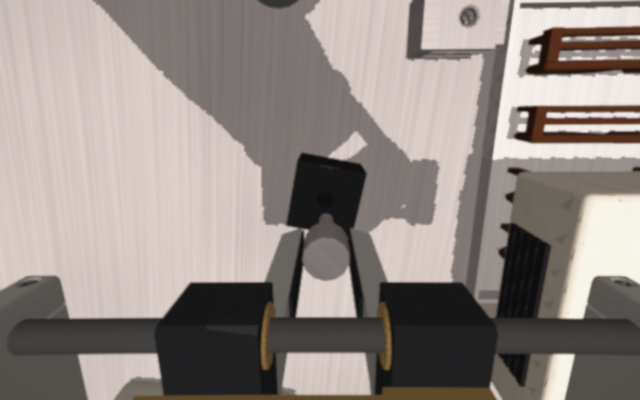

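View pics/s24z.png

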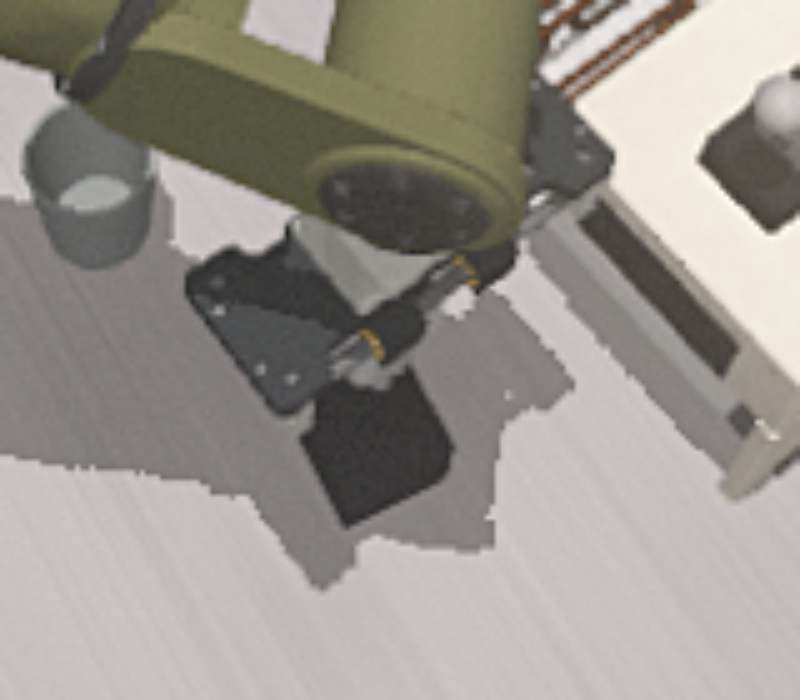

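The pin is held upright, its tip visible at (326,215). Moving over the fork.

Emit:
jog_arm:
  deltas: "10 8 0 0 20; 25 20 0 0 20; 45 35 0 0 20; 65 50 0 0 20; 85 65 0 0 20; 105 80 0 0 20; 122 93 0 0 20; 135 102 0 0 20; 142 107 0 0 20; 142 107 0 0 20"

```text
clock: 68.8
eef_pos: [477.3, -164.9, 130.9]
eef_rot: [-3.142, 0.0, 1.667]
wrist_force: [-0.2, 0.4, -0.8]
finger_gap: 25.3
```

Emit:
jog_arm:
  deltas: "0 0 10 0 20; 0 0 20 0 20; 0 0 28 0 20; 0 0 30 0 20; 0 0 30 0 20; 0 0 30 0 20; 0 0 30 0 20; 0 0 30 0 20; 0 0 30 0 20; 0 0 30 0 20"

```text
clock: 70.05
eef_pos: [477.2, -165.1, 101.0]
eef_rot: [3.142, 0.0, 1.666]
wrist_force: [-0.4, 0.4, -1.3]
finger_gap: 24.9
```

```bash
python3 - <<'E'
from h import *
p,d,E=cam("wrist","w25"); go(W(-117,26.5,100),np.pi/2+YAW); s=manip.read_state()
print("tip",proj(E,[s["eef_pos"]-[0,0,33]]),"hole",proj(E,[W(-117,26.5,50)]))
cv2.imwrite("pics/w25z.png",cv2.resize(p[160:280,250:400,::-1],None,fx=5,fy=5,interpolation=cv2.INTER_CUBIC)) 
E
```

```text
delta [-0.2  0.3  0.9] twist -0.002 at [ 477.2 -165.1  100.9] head 1.666 gap 25.2 F [ 0.5 -0.6 -0.8] t 70.1 j6 -0.5
tip [[325.0544414  216.65898331]] hole [[325.53494058 209.42875185]]
```

View pics/w25z.png

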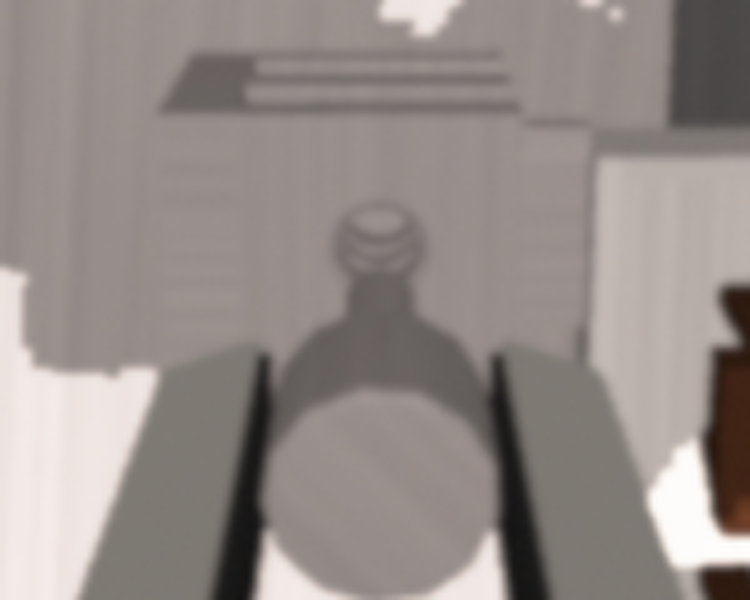

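The hole shows at zoom (381,243), just ahead of the pin tip at about (381,290), so alignment is close. I'll go lower and re-check.

Emit:
jog_arm:
  deltas: "1 0 3 0 20; 1 0 6 0 20; 1 0 9 0 20; 1 0 11 0 20; 1 0 11 0 20; 1 0 11 0 20; 1 0 11 0 20; 1 0 11 0 20; 1 0 11 0 20; 1 0 11 0 20"

```text
clock: 71.35
eef_pos: [477.1, -164.1, 89.9]
eef_rot: [-3.142, -0.0, 1.666]
wrist_force: [-0.4, -1.0, -0.8]
finger_gap: 25.4
```

```bash
python3 - <<'E'
from h import *
E=ext("wrist",manip.read_state())
p,d,E=cam("wrist","w26"); go(W(-117,27,100),np.pi/2+YAW); s=manip.read_state()
print("tip",proj(E,[s["eef_pos"]-[0,0,33]]),"hole",proj(E,[W(-117,27,50)]))
cv2.imwrite("pics/w26z.png",cv2.resize(p[170:270,280:380,::-1],None,fx=6,fy=6,interpolation=cv2.INTER_CUBIC)) 
E
```

```text
delta [ -0.6   0.3 -10. ] twist -0.001 at [ 477.1 -164.2   90. ] head 1.666 gap 25.3 F [ 0.6  1.1 -1.5] t 71.4 j6 -0.5
tip [[325.09638807 216.71728336]] hole [[325.57972954 214.51037699]]
```

View pics/w26z.png

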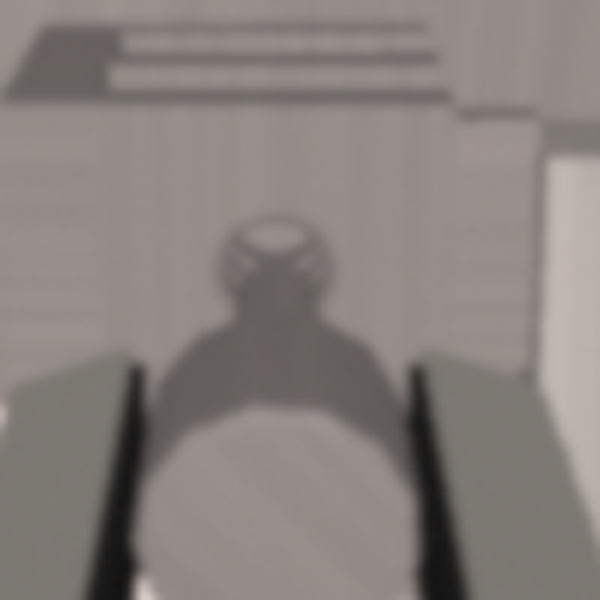

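Hole centre (275,269) and tip about (278,279) in the zoom agree to within 1 mm. Inserting in stages while watching the force.

Emit:
jog_arm:
  deltas: "-0.5 0 3 0 20; -0.5 0 6 0 20; -0.5 0 9 0 20; -0.5 0 11 0 20; -0.5 0 13 0 20; -0.5 0 15 0 20; -0.5 0 17 0 20; -0.5 0 18 0 20; -0.5 0 18 0 20; -0.5 0 18 0 20"

```text
clock: 72.65
eef_pos: [477.2, -164.7, 72.0]
eef_rot: [3.141, 0.0, 1.666]
wrist_force: [-0.8, 0.1, -0.4]
finger_gap: 25.5
```

Emit:
jog_arm:
  deltas: "0 0 2 0 20; 0 0 4 0 20; 0 0 6 0 20; 0 0 8 0 20; 0 0 10 0 20; 0 0 12 0 20; 0 0 14 0 20; 0 0 16 0 20; 0 0 16 0 20; 0 0 16 0 20"

```text
clock: 73.9
eef_pos: [477.2, -164.6, 56.0]
eef_rot: [3.142, 0.0, 1.666]
wrist_force: [0.4, -1.4, -0.7]
finger_gap: 25.6
```

Emit:
jog_arm:
  deltas: "0 0 2 0 20; 0 0 4 0 20; 0 0 6 0 20; 0 0 8 0 20; 0 0 10 0 20; 0 0 11 0 20; 0 0 12 0 20; 0 0 13 0 20; 0 0 13 0 20; 0 0 13 0 20"

```text
clock: 75.15
eef_pos: [477.2, -164.6, 43.0]
eef_rot: [3.141, 0.0, 1.666]
wrist_force: [0.6, 0.1, -1.0]
finger_gap: 25.1
```

Emit:
jog_arm:
  deltas: "0 0 0.5 0 20; 0 0 1 0 20; 0 0 1.5 0 20; 0 0 2 0 20; 0 0 2.3 0 20; 0 0 2.3 0 20; 0 0 2.3 0 20; 0 0 2.3 0 20; 0 0 2.3 0 20; 0 0 2.3 0 20"

```text
clock: 76.4
eef_pos: [477.2, -164.7, 41.1]
eef_rot: [3.141, 0.0, 1.666]
wrist_force: [-3.5, 0.4, 6.1]
finger_gap: 25.4
```

Contact at 6 N means the head is seated. Releasing and rising.

Emit:
jog_arm:
  deltas: "0 0 0 0 28; 0 0 0 0 32; 0 0 0 0 36; 0 0 0 0 36; 0 0 0 0 36; 0 0 -10 0 36; 0 0 -25 0 36; 0 0 -40 0 36; 0 0 -55 0 36; 0 0 -55 0 36"

```text
clock: 77.65
eef_pos: [477.8, -164.9, 97.1]
eef_rot: [3.139, 0.001, 1.666]
wrist_force: [0.2, -0.9, 0.5]
finger_gap: 36.0
```

```bash
python3 - <<'E'
from h import *
p,d,E=cam("wrist","w27"); X=allxyz(E,d); go(W(-117,27,200))
m=((abs(X[...,2]-76)<5)).astype(np.uint8); m[:,:250]=0; m[:,400:]=0; m[:150]=0;m[290:]=0
k,l,st,ce=cv2.connectedComponentsWithStats(m); i=1+np.argmax(st[1:,4]); print(st[i],ce[i],toW(plane(E,[ce[i]],76)[0]),np.median(X[l==i][:,2]))
E
```

```text
delta [-1.000e-01  2.000e-01 -1.039e+02] twist 0 at [ 477.3 -164.7   96.1] head 1.666 gap 36.0 F [-0.1  0.8  0.4] t 77.7 j6 -0.5
[ 307  203   36   37 1033] [324.51306873 221.17618587] [-117.09709973   27.60867273   76.        ] 76.433177840855
```

View pics/w27.png

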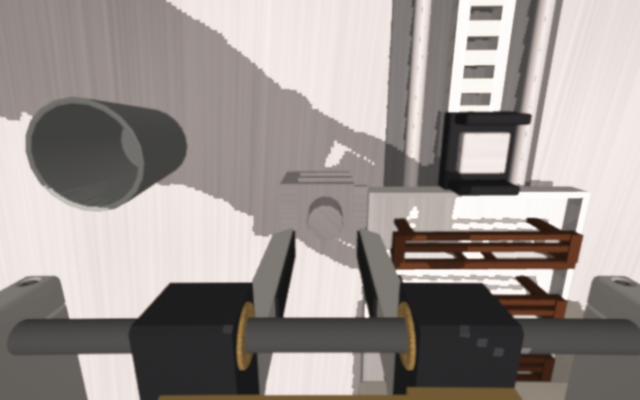

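The pin head top is at 76.4 mm and centred on the fork, so it is seated and upright at (325,221). Next is the toggle.

```bash
python3 - <<'E'
from h import *
print(toW([567,-349.5,248]), W(-90,-165.5,224)); go(W(-90,-165.5,224),np.pi/2+YAW)
E
```

```text
[ -45.84753068 -165.53792294  248.        ] [ 523.0514104  -353.73833189  224.        ]
delta [-192.5   27.5 -127.9] twist -0.001 at [ 477.3 -164.7   96.1] head 1.666 gap 36.0 F [-0.1  0.8  0.4] t 77.7 j6 -0.5
```

Emit:
jog_arm:
  deltas: "0 0 -30 0 30; 0 0 -60 0 10; 0 0 -90 0 0; 0 0 -115 0 0; -20 8 -128 0 0; -60 15 -128 0 0; -100 20 -128 0 0; -140 25 -128 0 0; -175 27 -128 0 0; -192 27 -128 0 0"

```text
clock: 78.95
eef_pos: [522.1, -354.4, 222.4]
eef_rot: [-3.14, -0.001, 1.665]
wrist_force: [0.2, 0.1, -0.3]
finger_gap: 0.0
```

```bash
python3 - <<'E'
from h import *
for i in range(3): p,d,E=cam("wrist","w28")
p,d,E=cam("side","s28"); cv2.imwrite("pics/s28z.png",cv2.resize(p[200:370,280:480,::-1],None,fx=4,fy=4,interpolation=cv2.INTER_CUBIC))
go(W(-90,-165.5,224),np.pi/2+YAW)
E
```

```text
delta [-1.4  0.6 -0.6] twist -0.001 at [ 522.3 -352.4  223.4] head 1.666 gap 0.4 F [-1.2  1.1  0.4] t 79.15 j6 -0.75
```

View pics/w28.png

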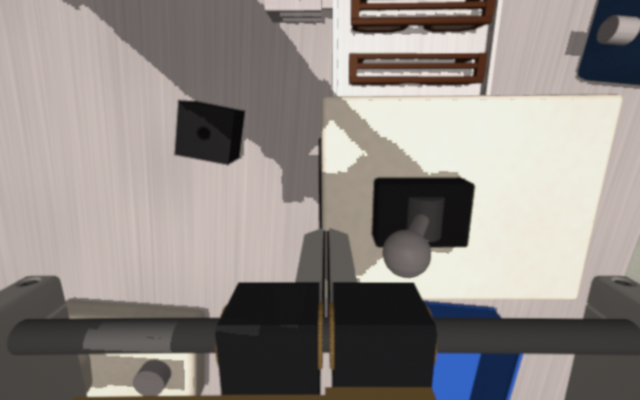

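View pics/s28z.png

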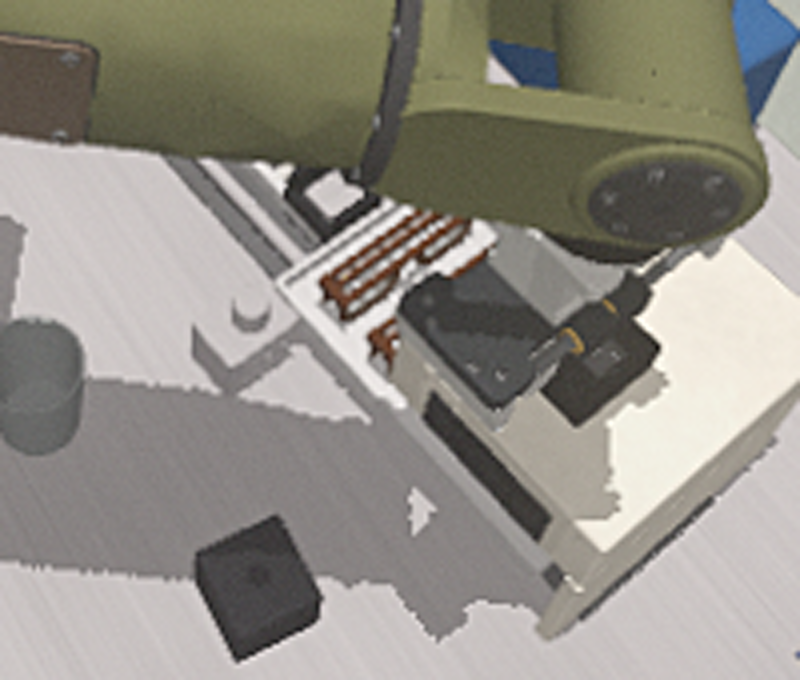

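```bash
python3 - <<'E'
from h import *
p,d,E=cam("wrist"); X=allxyz(E,d); print(toW(plane(E,[(407,253)],248)[0]), X[253,407], toW(X[253,407])); print(toW(manip.read_state()["eef_pos"]))
E
```

```text
[ -44.66316368 -165.91467215  248.        ] [ 563.82470515 -343.59507944  262.03300455] [ -48.43601956 -159.35323948  262.03300455]
[ -90.45904226 -163.86705007  223.69433243]
```

The ball is at (407,253), x = -45 in warmer axes, as expected. Pushing along +x.

Emit:
jog_arm:
  deltas: "-1 8 0 0 0; -1 16 0 0 0; -1 24 0 0 0; -1 33 0 0 0; -1 42 0 0 0; -1 51 0 0 0; -1 60 0 0 0; -1 69 0 0 0; -1 77 0 0 0; -1 83 0 0 0"

```text
clock: 80.45
eef_pos: [602.7, -346.6, 223.2]
eef_rot: [-3.134, -0.002, 1.665]
wrist_force: [-45.6, 2.5, 6.7]
finger_gap: 0.4
```

Emit:
jog_arm:
  deltas: "0 1 0 0 0; 0 2 0 0 0; 0 3 0 0 0; 0 4 0 0 0; 0 4 0 0 0; 0 0 0 0 0; 0 -10 0 0 0; 0 -20 0 0 0; 0 -30 0 0 0; 0 -30 0 0 0"

```text
clock: 81.7
eef_pos: [574.8, -349.3, 224.1]
eef_rot: [3.141, 0.0, 1.666]
wrist_force: [0.2, 0.1, 0.3]
finger_gap: 0.4
```

```bash
python3 - <<'E'
from h import *
for i in range(2): p,d,E=cam("wrist","w29")
X=allxyz(E,d); print(toW(manip.read_state()["eef_pos"]))
E
```

```text
[ -37.49865596 -165.94654163  223.85855362]
```

View pics/w29.png

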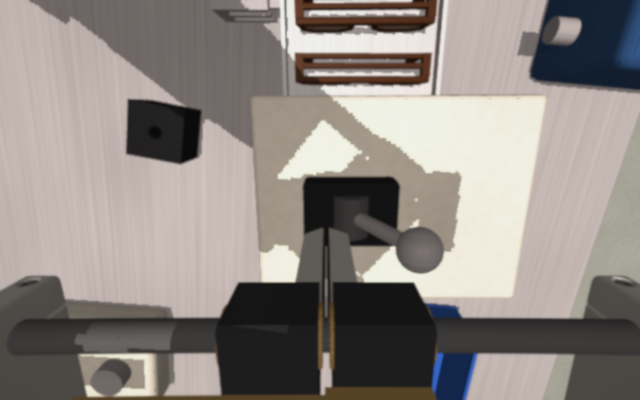

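The toggle now leans away, with the ball at (420,250); its end stop gave a 46 N push at the fingers. I'll retreat and check everything.

Emit:
jog_arm:
  deltas: "0 -10 -20 0 0; 0 -20 -40 0 0; 0 -30 -60 0 0; 20 -60 -80 0 0; 40 -90 -80 0 0; 60 -120 -80 0 0; 80 -150 -80 0 0; 100 -180 -80 0 0; 120 -200 -80 0 0; 120 -200 -80 0 0"

```text
clock: 83.05
eef_pos: [363.7, -248.3, 305.5]
eef_rot: [3.14, 0.002, 1.666]
wrist_force: [0.6, -0.7, -0.1]
finger_gap: 0.4
```

```bash
python3 - <<'E'
from h import *
for i in range(2): p,d,E=cam("wrist","w30")
p,d,E2=cam("side","s30"); cv2.imwrite("pics/s30z.png",cv2.resize(p[130:380,240:500,::-1],None,fx=3,fy=3,interpolation=cv2.INTER_CUBIC))
p,d,E3=cam("scene","c30"); cv2.imwrite("pics/c30z.png",cv2.resize(p[120:320,130:450,::-1],None,fx=2.5,fy=2.5))
go([400,-200,300])
E
```

```text
delta [45.6 39.5  3.8] twist 0 at [ 365.  -249.1  303.8] head 1.666 gap 0.4 F [ 0.2  0.1 -0.4] t 83.25 j6 -0.78
```

View pics/s30z.png

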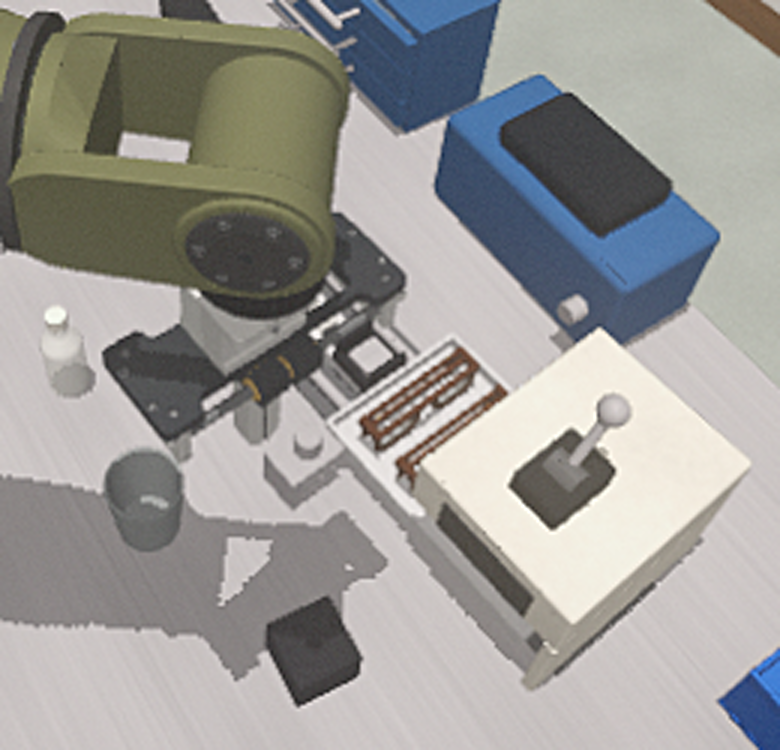

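View pics/c30z.png

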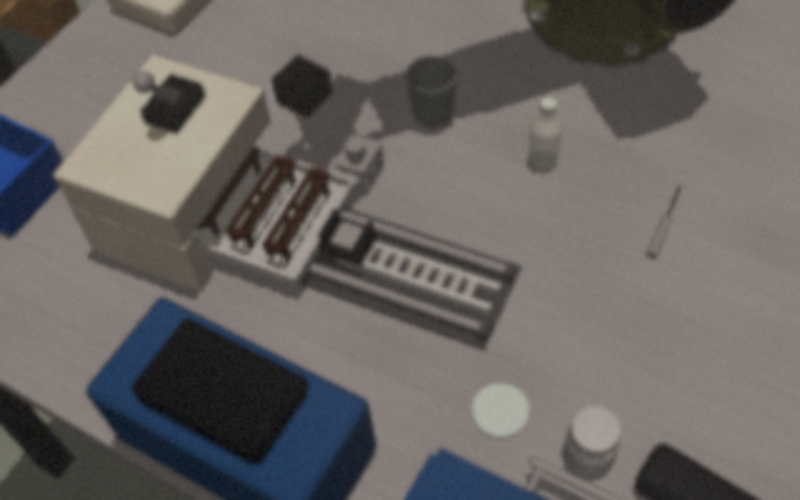

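View pics/w30.png

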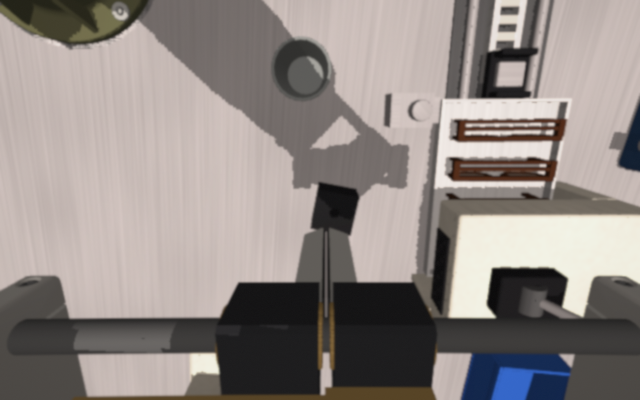

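Everything looks right: toggle over, pin in the fork, frames upright, and lens and canister standing untouched. One numeric check of the toggle, button and pin, then I hand in.

```bash
python3 - <<'E'
from h import *
P,e=tri(ext("side"),(444.7,267),ext("scene"),(187.2,152)); w=toW(P); print("ball",w.round(1),e)
print("angle",0.507+np.arcsin((w[0]+11.5)/70))
p,d,E=cam("side"); X=allxyz(E,d); u,v=240+365//3,130+355//3
print("button z",np.median(X[v-2:v+3,u-2:u+3,2]), "pin top", np.median(X[130+440//3-1:130+440//3+2,240+309//3-1:240+309//3+2,2]), toW(plane(E,[(240+309/3,130+440/3)],76)[0]))
print("button",toW(plane(E,[(240+371/3,130+353/3)],48)[0]))
s=manip.read_state(); print(abs(s["qd"]).max(),s["clock"]); print(workorder.sign_off())
E
```

```text
ball [  13.5 -166.7  247.4] 2.7556257397542834
angle 0.8725392230442549
button z 47.99775144122498 pin top 76.68718922984681 [-120.291122     19.93379789   76.        ]
button [ 0.65032929 68.42291916 48.        ]
0.00502028128010212 83.3
the job is handed in; nothing more can be done
None
```

The job is handed in at about 83 s of the 210 s allowed. No verdict is given on hand-in.

**What I did**
1. Slid the tray out until it latched.
2. Put all four frames in, standing on the tray floor. One had been knocked a few centimetres aside, so I measured it again before picking it up.
3. Slid the tray home and latched it.
4. Pushed the pin through the fork and lug until its head seated (6 N contact).
5. Flipped the toggle.

**Last checks**
- **Tray and release:** the button top was at 48.0 mm (release up) and in its home position.
- **Frames:** all four were seen standing in the tray just before it went home. Afterwards the two clear of the hood were upright and a third was partly visible; the one deepest under the hood was out of sight.
- **Pin:** the head top was at 76.4–76.7 mm (76 when seated). The wrist camera put it within about 1 mm of the fork's centre.
- **Canister and lens:** the canister stood upright and the lens showed no visible shift.

**What disagreed**
- **Fingertips:** contact showed the tips 14 mm behind the reported TCP, not 14 mm ahead as the interface states. I worked with the measured value.
- **Toggle angle:** the rays from the two fixed cameras gave about 0.87 rad. They missed each other by 2.8 mm, so the margin over 0.8 rad is uncertain. The push did reach the end stop and the ball's height matched fully on.
- **Toggle force:** the push peaked at 46 N at the wrist. The fingers made the contact, and I took the 40 N limit to apply only to the arm and gripper body.
- **Pin position:** the final side-camera reading put the pin about 7 mm off in y. That came from a rough pixel, and the same view was also 2–3 mm off in y on the button and on the fork hole, so I trusted the wrist camera.

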